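# Load, clamp and start the weld-plate marking machine

## Robot

A 6-joint arm with a two-finger parallel gripper is mounted at the origin on a cart in front of the work surface, level with it; the furniture and walls round the work are solid. World frame = base frame: x ahead of the robot, y to its left, z up, the work surface at z = 0. Lengths are in mm, angles in rad, forces in N, time in s.
With the tool pointing down it reaches from about 325 to 850 mm from the base axis. Payload 15.5 kg.
Tool frame: the origin (TCP) lies between the finger pads; the fingertips stand 14 mm ahead of it and the grasp point (between the pads) lies 5 mm behind it; z points along the fingers, y is the direction in which the jaws open and shut (so a half turn about z gives the same grasp; the last joint's range is limited). The gripper opens to 91 mm and grips with 3 to 60 N. Pads are 32 mm wide; open, the fingers measure 118 mm over their backs; the gripper's body (76 mm by 178 mm) begins 60 mm behind the grasp point.
Start: joints at [1.083, 0.494, 1.345, -0, 1.302, -0.096], TCP at [238.653, 577.643, 227.915] pointing down, gripper open.
Joint ranges: [-2.91, 2.91], [-0.82, 2.16], [0.22, 2.67], [-1.22, 4.37], [0.12, 2.79], [-3.08, 3.08]. Speed limits (rad/s): [1.89, 1.89, 2.57, 3.01, 3.01, 3.01].

## Interface

Orientations are given as a unit quaternion [w, x, y, z].
In Python, from workcell import env gives the robot as it stands. The module is installed in compiled form; this text tells all that it offers.
- The arm moves only by the shell command python3 -m crank 'ROWS' [FORCE]. ROWS is a JSON object of lists of equal length, an entry for each row: "angular": the turn, a rotation vector about the world's x, y, z in rad, a list of three; "travel": the shift along the world's x, y, z in m, a list of three; "grip": the closure, from -1 (fully open) to 1 (shut), so that 0 is half open. A call has 1 to 8 rows; each row is the pose to reach, as a shift and turn from the pose commanded when the call began; what a row does not reach only later rows make up. A row lasts 1/8 s, in which the tool goes at most 62.5 mm and 10.7 degrees, less where a joint would pass 70% of its speed; a pose out of reach is approached as far as the arm can. A call with a gripper value outside its range is refused whole. The fingers move at their own pace and stop on an object; FORCE is the grip in N (left out, the last holds). Time passes only in rows, so rows that repeat a pose let the fingers close. It gives the time, the measured TCP pose, the force and the opening at its end, in the units of the state.
- env.get_state(): the state, without advancing time (a new reading comes with each control period).
- env.grab_frame(name): name is "scene" or "top" or "wrist"; returns a dict with "frame" (400x640x3 uint8, red, green, blue), "z_map" (400x640 float32, mm along the optical axis (not along the pixel's ray), 0 where there is no reading), "camera_matrix" (3x3 intrinsics, pixels), "dist_coeffs" ([k1, k2, p1, p2, k3] as OpenCV has them; the pictures are not rectified), "world_from_camera" (4x4, takes a point from camera to world coordinates); the wrist camera has in their place "hand_eye" (4x4, takes a point from camera to tool coordinates, whose origin is the TCP and whose axes are the flange's). Camera axes: x right, y up, looking along -z (the intrinsics and any distortion apply to the point x, -y, -z); pixel columns grow to the right and rows downward; lengths in mm; the calibration is good to about 2 mm. A picture is of the moment at which its call begins: read the wrist's pose just before it.
- env.hand_in(): hands the job in, once; it reports no verdict.
The state is a dict: "clock": time; "joint_pos": joint angles; "joint_vel": joint speeds; "joint_torque": joint torques, N m; "tool_pos": TCP position; "eef_rot": TCP orientation; "contact_force": force on the tool from outside, world axes, zero at the start; "ft_torque": the same for the moment, N m; "gripper_width": finger opening in mm.
Only numpy, scipy, OpenCV 4.12 (cv2) and the standard library are available. Lean on these libraries where they do the work, as an engineer would, in place of code of your own. Each camera call takes 0.05 s, during which the arm holds its last target.

## Task

Load the small marking machine with the steel weld-test plates and start it: pull its clamp lever into the green notch to open the pressure bar, take every plate out of the wooden carrier and stand each one upright in a slot of its own, right down on the slot floor, then throw the lever over into the red notch to clamp them. Only when they are clamped, slide the yellow lock fully aside, press the green start button right down and let it come up, then slide the lock fully back over the button. Leave the red-lidded tin where it stands.

Things in the scene. Friction and masses are not known exactly. Their poses are not given: they have to be found in the camera images.
- marker: grey-blue marking machine, about 175 x 310 x 140 mm, bolted down. Origin on the table under the middle slot; x from the operator's side to the parked marking head at the back (head and posts: x 45 to 90 mm, y -62 to 62, up to 145 mm high), y to its left (lever side), z up; the black control deck is on its right. Front guide block x -84 to -70 mm, 52 mm high. All else is under 100 mm high
- slot_1 (a point): left slot (y +40 mm on the machine): floor point under the middle of a clamped plate, 30 mm above the table, axes as the machine's. Runs along x, 15 mm wide, 26 mm deep, lead-in chamfers 4 mm wide. Back stop 30.5 mm behind (+x). Pressure bar in front: face 50.5 mm away (lever green), 40.5 (white), 30.5 (red). Set plates down with their middle 0 to 20 mm in front; the bar pushes them back
- slot_2 (a point): middle slot, the same
- slot_3 (a point): right slot (y -40 mm), the same
- clamp_lever (a joint): clamp lever, a flat arm that swings level about an upright pivot and points to the machine's left; rad, clockwise from above positive: -0.55 green notch (knob towards the operator, bar open), 0 white, +0.55 red (knob to the back, bar clamped). A sprung detent pulls it into the nearest notch and holds it (3 to 6 N at the knob to get out). Stops at -0.61, 0.61. Starts in the white or red notch
- lever_knob (a point): middle of the black upright knob at the lever's end: round, 22 mm across, 42 mm high, 76 mm above the table, 70 mm from the pivot; the arm's top is 21 mm below this point. Can be pinched from above or pushed
- clamp_pivot (a point): the lever's pivot axis, at the knob's height; axes as the machine's. The knob is 70 mm * (sin q, cos q) from it in the machine's x, y at lever value q
- lock (a joint): yellow sliding lock over the start button; m: 0 home, covering the button, 0.055 fully aside (slides along the machine's -y, to the right, away from the slots); friction about 1.5 N, no spring, stays where it is left
- lock_grip (a point): middle of the black upright grip fin on the lock: 14 mm thick along the slide (machine y), 24 mm wide (x), 27 mm high, 73 mm above the table; the yellow plate's top (48 x 46 mm) is 13 mm below it. Moves with the lock; with the lock home it is right above the button
- start_button (a joint): green round start button; m: 0 up, 0.006 right down; its spring takes 2 N to start and 5 N right down
- button_top (a point): middle of the button's top face, 30 mm across, 54 mm above the table when up, 9 mm above the black deck; pressed straight down, bare only when the lock is aside
- carrier: loose wooden carrier for the plates, 84 (x) x 126 (y) x 34 mm, 0.9 kg, on the table to the right of the machine; origin under its middle. Three slots along x at y -40, 0, +40 mm, 15 mm wide, 20 mm deep, floor 14 mm above the table. May get knocked aside with the plates in it. Behind it and the machine lies a hose coil 100 mm high; one hose end stands up 170 mm
- plate_1: steel weld-test plate, 60 (x, length) x 12 (y, thickness) x 64 mm (z, height), 0.3 to 0.45 kg, a dark weld seam down the middle of both faces; origin in the middle of its underside. Starts upright in the carrier, the upper 44 mm free. Two or three plates are there
- plate_2: steel weld-test plate, the same
- plate_3: steel weld-test plate, the same
- grease_tin: round tin with a red lid and a yellow label, 69 mm across, 60 mm high, on the table to the left of the machine; not part of the job; origin under its middle

How it is judged:
By the outcome, as a careful person would: the job done as asked, in the order asked, and still so for the second after the job is handed in, with the robot touching nothing.
Of plate_1, plate_2, plate_3 only 2 to 3 are there at a start; the rules pass over those that are not, and their reading is None.
At some moment in a run one of carrier may be knocked a few centimetres aside while the robot is not near it.
It also fails if it takes over 208 s, if anything falls off the work surface, if the arm or the gripper's body presses on something with over 40 N, if the wrist force passes 120 N, or if a joint passes its speed limit or range.

## Working session

There is one attempt and no reset: what is moved stays moved. The work goes in short steps, Python scripts to look and compute and a shell command to move; the robot and the scene stay as the last step left them, time stands still between calls to the robot, and variables do not carry over. Pictures are saved under pics/ and viewed, and the job is handed in when it is done.

```bash
mkdir -p pics; ls; cat > h.py <<'E'
import numpy as np, cv2
from workcell import env
def grab(n,save=None):
    s=env.get_state(); f=env.grab_frame(n)
    if save: cv2.imwrite(f'pics/{save}.png',f['frame'][:,:,::-1])
    return s,f
E
python3 - <<'E'
from h import *
s=env.get_state()
for k,v in s.items(): print(k,np.round(v,4))
for n in ['scene','top','wrist']:
    s,f=grab(n,n+'0')
    print(n,f['camera_matrix'],f['dist_coeffs'],np.round(f.get('world_from_camera',f.get('hand_eye')),3))
E
```

```text
pics
clock 0.0
joint_pos [ 1.0835  0.4942  1.3461 -0.      1.3025 -0.0955]
joint_vel [ 0.0009  0.0002 -0.0001  0.0006  0.0003  0.001 ]
joint_torque [-2.00000e-04 -8.78793e+01 -3.81866e+01  7.07000e-02  5.30000e-02
 -1.00000e-04]
tool_pos [238.4855 577.3264 227.3408]
eef_rot [-2.000e-04  1.946e-01  9.809e-01 -6.000e-04]
contact_force [-0.0211  0.522   0.2267]
ft_torque [ 0.0278  0.0161 -0.0241]
gripper_width 91.0312
scene [[450.10143024   0.         320.123855  ]
 [  0.         450.10143024 208.85019424]
 [  0.           0.           1.        ]] [-0.00796301  0.          0.          0.          0.        ] [[ 8.10000e-01  3.67000e-01 -4.56000e-01 -8.97880e+01]
 [-5.86000e-01  4.93000e-01 -6.43000e-01 -6.74816e+02]
 [-1.10000e-02  7.88000e-01  6.15000e-01  8.81447e+02]
 [ 0.00000e+00  0.00000e+00  0.00000e+00  1.00000e+00]]
top [[456.95084984   0.         321.90957817]
 [  0.         456.95084984 197.12717342]
 [  0.           0.           1.        ]] [-0.02263522  0.          0.          0.          0.        ] [[-4.900000e-02  9.770000e-01 -2.100000e-01  2.083950e+02]
 [-9.990000e-01 -4.700000e-02  1.600000e-02  2.006140e+02]
 [ 6.000000e-03  2.100000e-01  9.780000e-01  1.472908e+03]
 [ 0.000000e+00  0.000000e+00  0.000000e+00  1.000000e+00]]
wrist [[311.93490633   0.         321.82425311]
 [  0.         311.93490633 200.70338471]
 [  0.           0.           1.        ]] [-0.04301287  0.          0.          0.          0.        ] [[   0.       0.96     0.279   77.891]
 [   1.      -0.      -0.       0.222]
 [   0.       0.279   -0.96  -155.988]
 [   0.       0.       0.       1.   ]]
```

View pics/scene0.png

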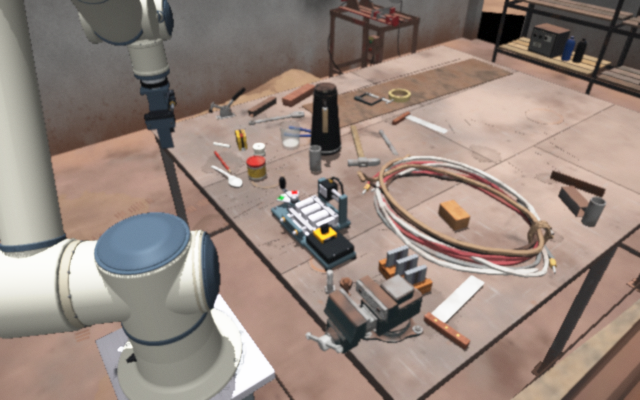

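View pics/top0.png

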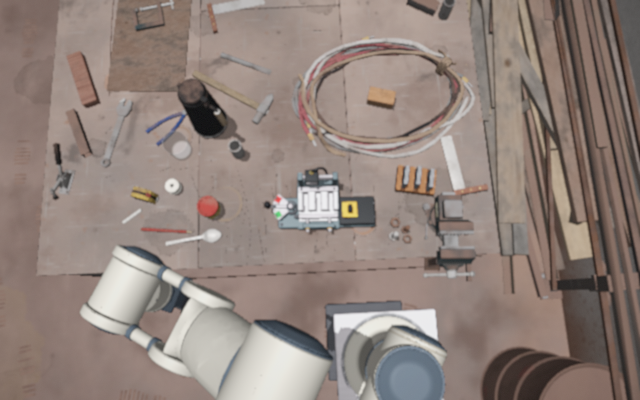

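View pics/wrist0.png

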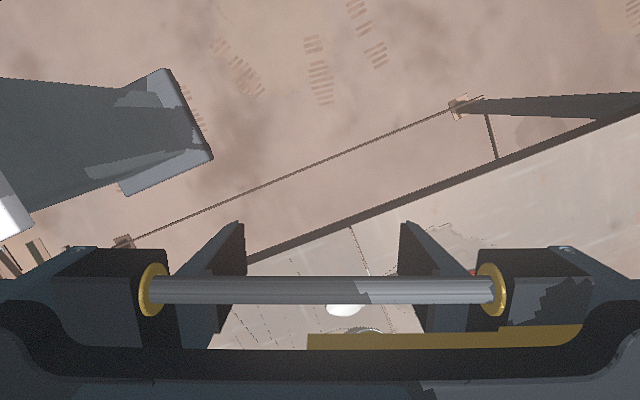

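The scene view shows the machine at (315,220), the carrier with three grey plates at (405,270) and the vise beside it. In the top view the machine is at (318,205), the knob at (267,205), the lock at (350,209), the carrier at (416,180) and the tin at (208,206).

```bash
cat >> h.py <<'E'
def ray(f,uv,T=None):
    T=f['world_from_camera'] if T is None else T
    p=cv2.undistortPoints(np.array(uv,float).reshape(-1,1,2),f['camera_matrix'],f['dist_coeffs']).reshape(-1,2)
    d=np.c_[p[:,0],-p[:,1],-np.ones(len(p))]
    return T[:3,3],d@T[:3,:3].T
def onplane(f,uv,z,T=None):
    o,d=ray(f,uv,T); z=np.broadcast_to(z,len(d))
    return o+d*((z-o[2])/d[:,2])[:,None]
def proj(f,P,T=None):
    T=f['world_from_camera'] if T is None else T
    q=(np.atleast_2d(P)-T[:3,3])@T[:3,:3]
    q=np.c_[q[:,0],-q[:,1],-q[:,2]]
    return cv2.projectPoints(q,np.zeros(3),np.zeros(3),f['camera_matrix'],f['dist_coeffs'])[0].reshape(-1,2)
from scipy.spatial.transform import Rotation as R
def toolT(s):
    w,x,y,z=s['eef_rot']; T=np.eye(4); T[:3,:3]=R.from_quat([x,y,z,w]).as_matrix(); T[:3,3]=s['tool_pos']; return T
def crop(f,x0,y0,x1,y1,k,name):
    c=cv2.resize(f['frame'][y0:y1,x0:x1,::-1],None,fx=k,fy=k,interpolation=cv2.INTER_CUBIC); cv2.imwrite(f'pics/{name}.png',c)
E
python3 - <<'E'
from h import *
s,f=grab('top'); crop(f,250,155,450,255,4,'top_c')
u=[[318,205],[267,205],[350,209],[416,180],[208,206]]
print(np.round(onplane(f,u,[60,76,60,34,60])))
z=f['z_map']; 
for x,y in u: print(z[y,x])
hsv=cv2.cvtColor(f['frame'],cv2.COLOR_RGB2HSV)
for nm,lo,hi,h in [('yellow',(20,150,120),(35,255,255),60),('red',(0,170,80),(8,255,255),60),('green',(45,120,60),(90,255,255),50)]:
    m=cv2.inRange(hsv,lo,hi); n,l,st,c=cv2.connectedComponentsWithStats(m)
    for i in range(1,n):
        if st[i,4]>5: print(nm,st[i],c[i],np.round(onplane(f,[c[i]],h)))
E
```

```text
[[ 487.  191.   60.]
 [ 491.  350.   76.]
 [ 469.   91.   60.]
 [ 559. -132.   34.]
 [ 500.  537.   60.]]
1473.8884
1408.0979
1416.1472
1439.8182
1439.1715
green [277 213   3   3   6] [277.83333333 213.83333333] [[466. 319.  50.]]
```

View pics/top_c.png

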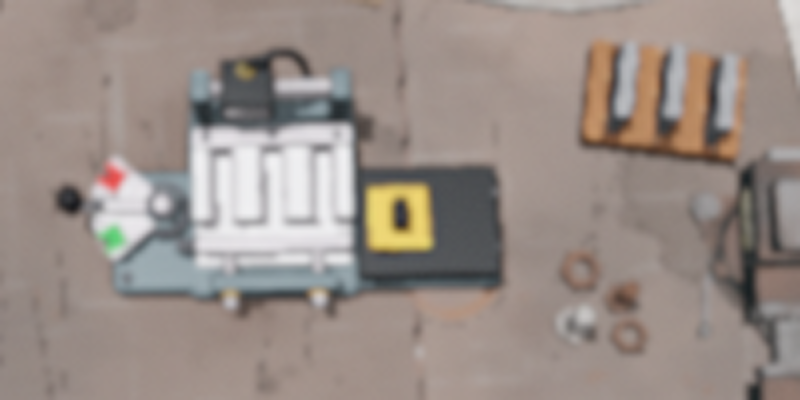

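```bash
python3 -m crank '{"travel":[[0.024,-0.05,0.005],[0.048,-0.1,0.013],[0.072,-0.15,0.013],[0.096,-0.2,0.013],[0.12,-0.25,0.013],[0.144,-0.3,0.013],[0.168,-0.35,0.013],[0.192,-0.397,0.013]],"angular":[[0,0,0.05],[0,0,0.1],[0,0,0.15],[0,0,0.2],[0,0,0.25],[0,0,0.3],[0,0,0.35],[0,0,0.392]],"grip":[0.3,0.3,0.3,0.3,0.3,0.3,0.3,0.3]}' 
python3 - <<'E'
from h import *
s,f=grab('wrist','w1')
print(np.round(s['tool_pos'],1),np.round(s['eef_rot'],4),s['gripper_width'],s['clock'])
E
```

```text
clock: 1.2
tool_pos: [431.2, 178.9, 241.0]
eef_rot: [0.0, -0.001, 1.0, 0.0]
contact_force: [1.1, 0.1, -0.2]
gripper_width: 32.0
[431.2 178.9 241. ] [ 1.e-04 -8.e-04  1.e+00  0.e+00] 31.954205360657717 1.2
```

View pics/w1.png

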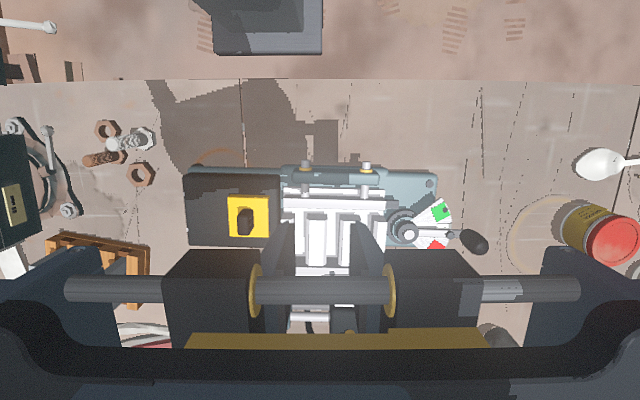

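The camera's image-up is towards the robot. It shows the lock at (247,218), the knob at (473,240), the pivot at (405,230) and the carrier at (90,260), half hidden by the gripper. I will move it forward for a clear view.

```bash
python3 -m crank '{"travel":[[0.04,-0.02,0.01],[0.08,-0.04,0.02],[0.08,-0.04,0.02]],"angular":[[0,0,0],[0,0,0],[0,0,0]],"grip":[0.3,0.3,0.3]}' 
python3 - <<'E'
from h import *
s,f=grab('wrist','w2')
print(np.round(s['tool_pos'],1),np.round(s['eef_rot'],4),s['gripper_width'],s['clock'])
crop(f,180,60,500,260,2.5,'w2c'); np.save('w2.npy',dict(s=s,f=f),allow_pickle=True)
E
```

```text
clock: 1.62
tool_pos: [513.3, 139.4, 261.3]
eef_rot: [0.001, 0.001, 1.0, 0.0]
contact_force: [-0.5, 0.1, -1.1]
gripper_width: 31.9
[513.3 139.4 261.3] [0.001  0.0011 1.     0.    ] 31.903199157299827 1.625
```

View pics/w2.png

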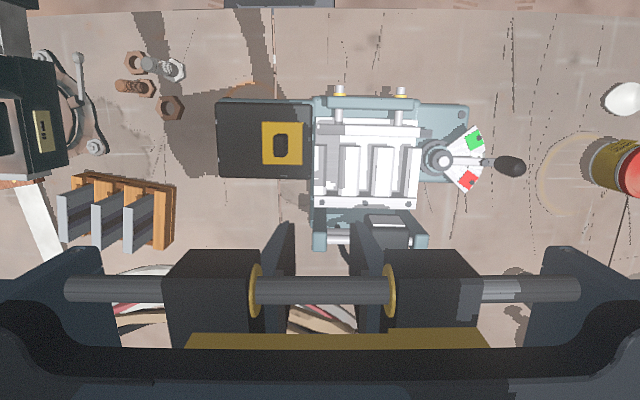

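View pics/w2c.png

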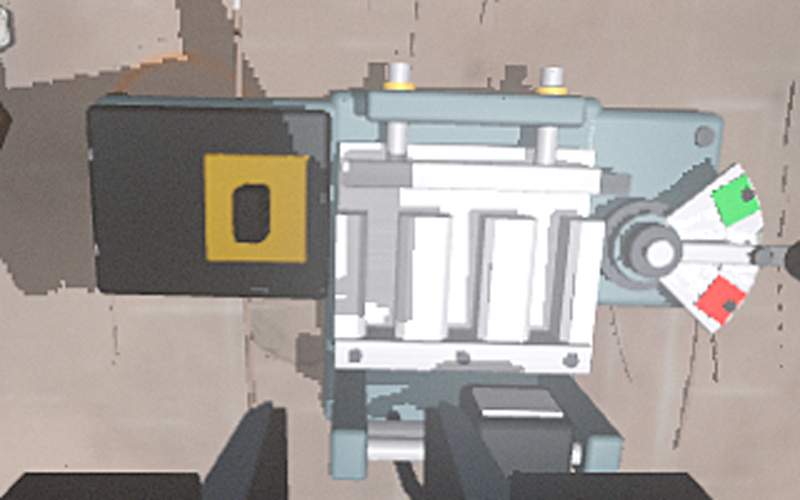

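The view shows the yellow lock plate at (282,143), slots at x≈332, 366 and 399 around row 165, the pivot at (442,160), the knob at (510,166), and the carrier at (115,210) with three plates.

```bash
cat >> h.py <<'E'
def cloud(s,f):
    T=f['world_from_camera'] if 'world_from_camera' in f else toolT(s)@f['hand_eye']
    v,u=np.mgrid[0:400,0:640]
    o,d=ray(f,np.stack([u.ravel(),v.ravel()],1),T)
    return (o+d*f['z_map'].reshape(-1,1)).reshape(400,640,3),T
E
python3 - <<'E'
from h import *
D=np.load('w2.npy',allow_pickle=True).item(); s,f=D['s'],D['f']
C,T=cloud(s,f)
hsv=cv2.cvtColor(f['frame'],cv2.COLOR_RGB2HSV)
m=cv2.inRange(hsv,(20,120,100),(35,255,255)); m[:, :230]=0; m[:,330:]=0
cs=max(cv2.findContours(m,cv2.RETR_EXTERNAL,cv2.CHAIN_APPROX_NONE)[0],key=cv2.contourArea)
print('cloud z yellow',np.median(C[m>0][:,2]))
P=onplane(f,cs.reshape(-1,2),60,T)[:,:2].astype(np.float32); print('yellow',cv2.minAreaRect(P))
# heights
for nm,(u,v) in dict(table=(200,220),deck=(240,150),fin=(281,143),tooth=(349,165),tooth2=(383,165),slot=(366,165),pivot=(442,160),knob=(513,166),backstop=(365,202)).items():
    print(nm,np.round(C[v,u],1))
# yaw from deck outline
dm=((C[...,2]>40)&(C[...,2]<50)).astype(np.uint8)
dm[:,:210]=0; dm[:,313:]=0
c2=max(cv2.findContours(dm,cv2.RETR_EXTERNAL,cv2.CHAIN_APPROX_NONE)[0],key=cv2.contourArea)
P=onplane(f,c2.reshape(-1,2),45,T)[:,:2].astype(np.float32); print('deck',cv2.minAreaRect(P))
# row profile of teeth
for v in (155,165,175):
    print(v,[int(x) for x in C[v,312:425,2]])
# knob
km=(C[...,2]>85)&(C[...,2]<110); km[:,:485]=0; km[:,535:]=0; km[200:]=0
print('knob n',km.sum(),C[km].mean(0),C[km].min(0),C[km].max(0))
E
```

```text
cloud z yellow 343.2255767025174
yellow ((471.1929626464844, 93.70632934570312), (45.04237365722656, 48.22171401977539), 87.42283630371094)
table [585.9 -35.6  -1.2]
deck [480.8  41.8  45. ]
fin [468.7  96.2  85.4]
tooth [497.5 171.   54.8]
tooth2 [497.4 210.9  55.1]
slot [502.1 194.8  28.1]
pivot [490.7 278.4  59.6]
knob [491.5 342.6  93.7]
backstop [541.3 190.8  59.5]
deck ((470.7413024902344, 70.15474700927734), (112.79254913330078, 88.6389389038086), 88.38553619384766)
155 [21, 19, 54, 54, 55, 55, 56, 56, 55, 54, 54, 53, 51, 52, 50, 28, 28, 30, 29, 28, 29, 30, 29, 29, 28, 29, 30, 48, 50, 53, 53, 53, 53, 55, 53, 53, 54, 55, 56, 55, 55, 417, 52, 54, 55, 54, 54, 52, 49, 28, 30, 29, 28, 29, 28, 28, 29, 29, 29, 34, 40, 48, 51, 53, 54, 54, 55, 54, 54, 54, 55, 56, 54, 54, 56, 55, 55, 55, 54, 55, 55, 52, 51, 27, 28, 29, 29, 30, 28, 29, 29, 29, 35, 39, 43, 50, 49, 52, 52, 53, 54, 55, 55, 56, 54, 54, 55, 54, 54, 36, 37, 37, 37]
165 [21, 19, 54, 53, 54, 55, 54, 54, 54, 56, 54, 55, 53, 52, 50, 29, 30, 29, 28, 28, 28, 29, 29, 30, 30, 29, 35, 51, 51, 53, 54, 54, 54, 55, 54, 55, 54, 54, 55, 56,
[... 183 characters left out ...]
, 29, 29, 28, 30, 30, 36, 41, 46, 50, 51, 52, 53, 54, 55, 54, 54, 55, 55, 54, 55, 55, 54, 36, 37, 37, 38, 36]
175 [20, 19, 56, 53, 54, 55, 54, 55, 56, 55, 55, 55, 52, 50, 29, 29, 29, 30, 29, 31, 29, 29, 29, 29, 28, 29, 44, 52, 52, 54, 55, 54, 56, 54, 54, 56, 54, 55, 55, 55, 54, 53, 53, 56, 54, 53, 51, 50, 29, 28, 30, 28, 29, 27, 28, 29, 28, 28, 36, 44, 49, 51, 53, 54, 55, 54, 55, 55, 54, 55, 54, 56, 53, 54, 55, 54, 55, 55, 55, 54, 51, 28, 28, 29, 29, 28, 29, 29, 29, 31, 36, 41, 46, 49, 50, 51, 53, 55, 54, 56, 55, 55, 55, 53, 55, 55, 55, 21, 20, 20, 21, 20, 22]
knob n 326 [493.78644884 346.57799718  91.69932602] [483.93345145 338.58805025  85.3041911 ] [505.25070759 356.63195654  96.6226895 ]
```

```bash
cat > mach.py <<'E'
from h import *
def fit(s,f):
    C,T=cloud(s,f); W=C[90:230,300:440].reshape(-1,3)
    out=[]
    X,Y,Z=W.T
    sel=(Z>53)&(Z<58)&(X>480)&(X<525)
    th=0
    for it in range(4):
        a=Y*np.cos(th)-X*np.sin(th) if False else Y-np.tan(th)*(X-500)
        # cluster teeth
        cl=[]
        for c0 in (171,211):
            k=sel&(abs(a-c0)<12)
            xs=X[k]; b=np.floor((xs-480)/3)
            pts=[]
            for i in np.unique(b):
                kk=b==i; yy=Y[k][kk]
                if len(yy)>8: pts.append((xs[kk].mean(),(np.percentile(yy,3)+np.percentile(yy,97))/2))
            p=np.polyfit(*np.array(pts).T,1); cl.append(p)
        th=np.arctan(np.mean([p[0] for p in cl]))
    return cl,th,C
if __name__=='__main__':
    D=np.load('w2.npy',allow_pickle=True).item()
    cl,th,C=fit(D['s'],D['f']); print(cl,th,[np.polyval(p,500) for p in cl])
    for u in (331,366,367,399): print(u,[(v,round(float(C[v,u,0]),1),round(float(C[v,u,1]),1),int(C[v,u,2])) for v in range(126,208,2)])
E
python3 mach.py
```

```text
[array([-2.13172432e-02,  1.82168603e+02]), array([-3.02231441e-02,  2.26710235e+02])] -0.025764491217092542 [np.float64(171.50998160296052), np.float64(211.59866258201544)]
331 [(126, 453.1, 149.8, 49), (128, 455.4, 149.9, 48), (130, 457.6, 149.9, 48), (132, 460.0, 149.9, 47), (134, 462.2, 149.9, 48), (136, 466.0, 150.5, 28), (138, 468.3, 150.5, 30), (140, 471.0, 150.5, 28), (142, 473.4, 150.5, 28), (144, 475.8, 150.6, 28), (146, 478.2, 150.5, 29), (148, 480.6, 150.6, 29), (150, 483.1, 150.6, 28), (152, 485.6, 150.6, 28), (154, 488.1, 150.6, 29), (156, 490.6, 150.6, 28), (158, 493.0, 150.6, 29), (160, 495.6, 150.7, 28), (162, 498.0, 150.6, 29), (164, 500.7, 150.7, 28), (166, 503.1, 150.7, 29), (168, 505.6, 150.7, 29), (170, 508.2, 150.7, 29), (172, 510.7, 150.7, 29), (174, 513.7, 150.8, 27), (176, 515.9, 150.8, 29), (178, 518.5, 150.8, 29), (180, 521.1, 150.8, 29), (182, 523.9, 150.8, 28), (184, 526.6, 150.9, 27), (186, 528.8, 150.8, 29), (188, 531.8, 150.9, 28), (190, 533.7, 150.8, 31), (192, 533.6, 150.5, 41), (194, 533.9, 150.3, 49), (196, 534.2, 150.1, 58), (198, 536.5, 150.1, 5
[... 2493 characters left out ...]
 (152, 485.5, 235.1, 29), (154, 488.0, 235.1, 30), (156, 490.6, 235.6, 28), (158, 493.0, 235.6, 29), (160, 495.5, 235.7, 29), (162, 498.0, 235.8, 29), (164, 500.3, 235.7, 30), (166, 503.3, 236.6, 28), (168, 505.6, 236.4, 29), (170, 508.3, 236.7, 29), (172, 510.7, 236.6, 29), (174, 513.3, 236.9, 29), (176, 515.9, 237.0, 29), (178, 518.6, 237.3, 29), (180, 521.5, 237.8, 27), (182, 523.5, 237.4, 30), (184, 526.3, 237.7, 29), (186, 529.1, 238.0, 29), (188, 531.4, 237.9, 30), (190, 534.3, 238.3, 29), (192, 536.2, 237.8, 32), (194, 536.3, 235.5, 41), (196, 536.1, 233.1, 51), (198, 536.4, 231.3, 59), (200, 539.2, 231.7, 58), (202, 541.6, 231.8, 59), (204, 544.1, 231.9, 59), (206, 546.7, 232.2, 58)]
```

Machine fit: yaw ≈ -0.026, slot_2 ≈ (504.5, 191.4). The back stops and bar-face distances agree with the lever in white, and the tooth pitch is 40.1 mm. The knob is at ≈ (493.3, 346.6). Next I go above the knob.

```bash
python3 -m crank '{"travel":[[-0.004,0.05,-0.02],[-0.009,0.1,-0.045],[-0.013,0.155,-0.07],[-0.018,0.206,-0.111],[-0.018,0.206,-0.121],[-0.018,0.206,-0.121],[-0.018,0.206,-0.121]],"angular":[[0,0,-0.013],[0,0,-0.026],[0,0,-0.026],[0,0,-0.026],[0,0,-0.026],[0,0,-0.026],[0,0,-0.026]],"grip":[0.2,0.2,0.2,0.2,0.2,0.2,0.2]}' 15
python3 - <<'E'
from h import *
s,f=grab('wrist','w3')
print(np.round(s['tool_pos'],1),np.round(s['eef_rot'],4),s['gripper_width'],s['clock'])
C,T=cloud(s,f)
km=(C[...,2]>80)&(C[...,2]<110)&(abs(C[...,0]-493)<25)&(abs(C[...,1]-346)<25)
print(km.sum(),C[km].mean(0),C[km].min(0),C[km].max(0))
E
```

```text
clock: 2.55
tool_pos: [493.0, 346.0, 141.0]
eef_rot: [0.0, 0.013, 1.0, 0.0]
contact_force: [-0.3, -0.2, 1.3]
gripper_width: 36.7
[493. 346. 141.] [5.000e-04 1.330e-02 9.999e-01 2.000e-04] 36.729430577195416 2.55
723 [491.26742198 349.95725843  91.36279722] [483.01302386 339.34734059  80.01229622] [502.46051752 360.3788598   96.53866763]
```

View pics/w3.png

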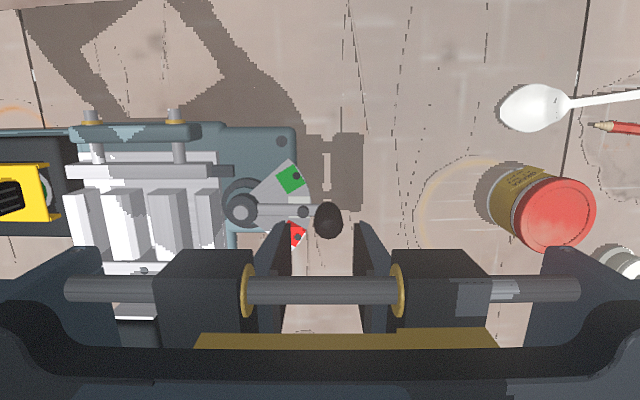

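The knob sits at (328,221), between the open fingers and about 3 mm to the left of centre. I correct for that, go down and pinch.

```bash
python3 -m crank '{"travel":[[0.001,0.003,-0.02],[0.001,0.003,-0.055],[0.001,0.003,-0.055],[0.001,0.003,-0.055],[0.001,0.003,-0.055],[0.001,0.003,-0.055]],"angular":[[0,0,0],[0,0,0],[0,0,0],[0,0,0],[0,0,0],[0,0,0]],"grip":[0.2,0.2,0.2,0.9,0.9,0.9]}' 20
```

```text
clock: 3.35
tool_pos: [494.7, 350.4, 86.5]
eef_rot: [0.001, 0.013, 1.0, 0.001]
contact_force: [-0.4, 3.6, 8.4]
gripper_width: 21.1
```

```bash
python3 -m crank '{"travel":[[-0.01,-0.0005,0],[-0.0195,-0.002,0],[-0.029,-0.0055,0],[-0.038,-0.010,0],[-0.038,-0.010,0],[-0.038,-0.010,0]],"angular":[[0,0,0],[0,0,0],[0,0,0],[0,0,0],[0,0,0],[0,0,0]],"grip":[0.9,0.9,0.9,0.9,0.9,0.9]}' 20
```

```text
clock: 4.1
tool_pos: [455.2, 342.6, 86.4]
eef_rot: [0.0, 0.013, 1.0, 0.003]
contact_force: [-13.4, 26.1, 9.2]
gripper_width: 21.1
```

```bash
python3 -m crank '{"travel":[[0,0.001,0],[0,0.001,0],[0,0.001,0.03],[0,0.001,0.085],[0.015,0.001,0.115],[0.03,0.0,0.145]],"angular":[[0,0,0],[0,0,0],[0,0,0],[0,0,0],[0,0,0],[0,0,0]],"grip":[0.2,0.2,0.2,0.2,0.2,0.2]}' 20
python3 - <<'E'
from h import *
s,f=grab('wrist','w4')
print(np.round(s['tool_pos'],1),np.round(s['eef_rot'],4),s['gripper_width'],s['clock'])
C,T=cloud(s,f)
km=(C[...,2]>80)&(C[...,2]<110)&(abs(C[...,0]-460)<30)&(abs(C[...,1]-340)<30)
print(km.sum(),C[km].mean(0),C[km].min(0),C[km].max(0))
E
```

```text
clock: 4.85
tool_pos: [486.0, 339.3, 231.6]
eef_rot: [0.0, 0.013, 1.0, -0.0]
contact_force: [-0.5, 1.5, -0.9]
gripper_width: 36.6
[486.  339.3 231.6] [ 4.000e-04  1.290e-02  9.999e-01 -0.000e+00] 36.63304827520368 4.85
396 [454.83444156 340.36033574  91.80876386] [445.3044689  330.15059479  80.32859948] [466.51073595 350.94407365  96.74643545]
```

View pics/w4.png

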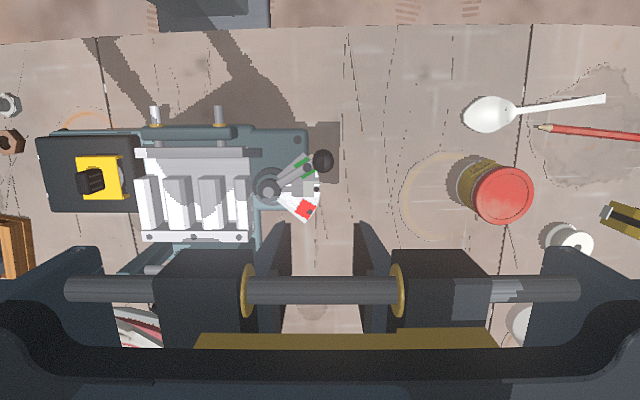

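The lever now points over the green sector: the knob is at pixel (322,160), world (456,340), about 38 mm towards the operator as expected. Next is the carrier.

```bash
python3 -m crank '{"travel":[[0.014,-0.057,0.01],[0.028,-0.114,0.02],[0.042,-0.171,0.03],[0.056,-0.228,0.03],[0.07,-0.285,0.03],[0.084,-0.342,0.03],[0.099,-0.4,0.03],[0.114,-0.456,0.03]],"angular":[[0,0,0],[0,0,0],[0,0,0],[0,0,0],[0,0,0],[0,0,0],[0,0,0],[0,0,0]],"grip":[0.3,0.3,0.3,0.3,0.3,0.3,0.3,0.3]}' 20
python3 -m crank '{"travel":[[0,0,0],[0,0,0]],"angular":[[0,0,0],[0,0,0]],"grip":[0.3,0.3]}'
python3 - <<'E'
from h import *
s,f=grab('wrist','w5')
print(np.round(s['tool_pos'],1),np.round(s['eef_rot'],4),s['gripper_width'],s['clock'])
C,T=cloud(s,f)
np.save('w5.npy',dict(s=s,f=f),allow_pickle=True)
E
```

```text
clock: 5.9
tool_pos: [599.6, -118.7, 260.0]
eef_rot: [-0.0, 0.013, 1.0, -0.0]
contact_force: [0.9, 0.1, 0.5]
gripper_width: 32.2
clock: 6.15
tool_pos: [599.2, -116.3, 259.7]
eef_rot: [-0.0, 0.013, 1.0, 0.0]
contact_force: [-0.5, -0.1, 0.1]
gripper_width: 32.2
[ 599.2 -116.3  259.7] [-4.000e-04  1.330e-02  9.999e-01  2.000e-04] 32.226291847450526 6.15
```

View pics/w5.png

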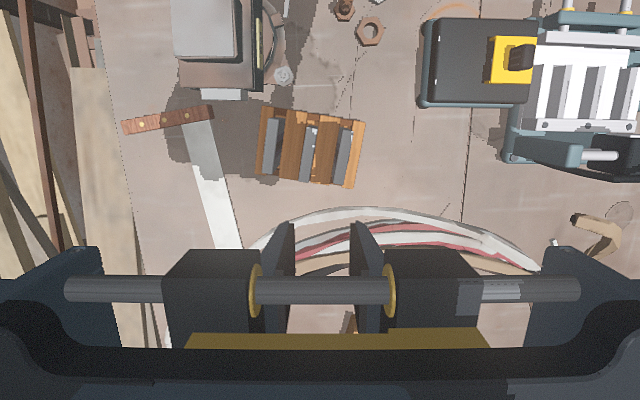

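The carrier is at (310,147) with plates at x≈271, 308 and 340. The vise is at (215,60), in front and to the right.

```bash
cat > plates.py <<'E'
from h import *
def plates(C):
    X,Y,Z=C[...,0],C[...,1],C[...,2]
    m=((Z>72)&(Z<82)&(X>490)&(X<640)&(Y<-40)&(Y>-240)).astype(np.uint8)
    n,l,st,c=cv2.connectedComponentsWithStats(m); r=[]
    for i in range(1,n):
        if st[i,4]>60:
            P=C[l==i]; rc=cv2.minAreaRect(P[:,:2].astype(np.float32)); d=P[:,:2]-P[:,:2].mean(0)
            v=np.linalg.eigh(d.T@d)[1][:,1]; v=v*np.sign(v[0])
            r.append((st[i].tolist(),rc,'axis',round(float(np.arctan2(v[1],v[0])),4),P.mean(0).round(1)))
    return r
if __name__=='__main__':
    D=np.load('w5.npy',allow_pickle=True).item(); C,T=cloud(D['s'],D['f'])
    for r in plates(C): print(r)
    X,Y,Z=C[...,0],C[...,1],C[...,2]
    m=((Z>30)&(Z<37)&(X>500)&(X<620)&(Y<-40)&(Y>-230))
    P=C[m]; print('carrier',cv2.minAreaRect(P[:,:2].astype(np.float32)))
    k=(Y<-150)&(Y>-330)&(X>440)&(X<545)&(Z>45)&(Z<300)
    for x in range(440,545,10):
        kk=k&(abs(X-x)<5)
        if kk.sum()>5: print(x,kk.sum(),'zmax',np.percentile(Z[kk],98).round(),'y',Y[kk].max().round())
E
python3 plates.py
```

```text
([261, 118, 18, 56, 632], ((557.0310668945312, -172.04429626464844), (12.972606658935547, 59.344852447509766), 78.24439239501953), 'axis', -0.2045, array([ 557. , -171.7,   77. ]))
([298, 127, 19, 56, 628], ((567.4586181640625, -132.01011657714844), (13.009315490722656, 60.115596771240234), 78.60669708251953), 'axis', -0.1981, array([ 566.7, -131.8,   77. ]))
([333, 129, 21, 56, 633], ((570.871826171875, -93.38920593261719), (13.034442901611328, 59.98931121826172), 78.37828063964844), 'axis', -0.1999, array([569.9, -93.2,  77. ]))
carrier ((564.787353515625, -132.39453125), (126.65718841552734, 84.1536865234375), 79.39250946044922)
440 562 zmax 128.0 y -174.0
450 1120 zmax 128.0 y -174.0
460 1104 zmax 128.0 y -175.0
470 1327 zmax 127.0 y -176.0
480 967 zmax 112.0 y -176.0
490 900 zmax 100.0 y -180.0
500 671 zmax 98.0 y -180.0
510 132 zmax 84.0 y -197.0
530 104 zmax 79.0 y -161.0
540 133 zmax 79.0 y -162.0
```

```bash
python3 - <<'E'
from h import *
for n in ['top','scene']:
    s,f=grab(n); C,T=cloud(s,f)
    X,Y,Z=C[...,0],C[...,1],C[...,2]
    m=((Z>85)&(Z<240)&(X>520)&(X<760)&(Y<260)&(Y>-300)).astype(np.uint8)
    k,l,st,c=cv2.connectedComponentsWithStats(m)
    for i in range(1,k):
        if st[i,4]>4:
            P=C[l==i]; print(n,st[i],P.min(0).round(),P.max(0).round())
E
```

```text
top [314 120  87  38 593] [608. -79.  85.] [759. 191. 181.]
top [413 135   3   6  16] [ 678. -129.   87.] [ 694. -121.   97.]
top [297 168  40  18 413] [545. 131.  85.] [587. 253. 145.]
scene [357 170 140  82 849] [ 609. -253.   85.] [760. 188. 179.]
scene [318 176  30  31 512] [546. 126.  85.] [594. 253. 144.]
```

```bash
python3 - <<'E'
from h import *
for n in ['top','scene']:
    s,f=grab(n); C,T=cloud(s,f)
    X,Y,Z=C[...,0],C[...,1],C[...,2]
    for a,b in ((105,130),(130,190)):
        m=((Z>a)&(Z<b)&(X>600)&(X<760)&(Y<220)&(Y>-300)); P=C[m]
        h,xe,ye=np.histogram2d(P[:,0],P[:,1],bins=[range(600,761,20),range(-300,221,20)])
        for i,j in np.argwhere(h>3): print(n,a,xe[i],ye[j],h[i,j])
E
```

```text
top 105 660 160 11.0
top 105 680 160 17.0
top 130 600 100 24.0
top 130 600 120 18.0
top 130 620 120 18.0
top 130 620 140 29.0
top 130 640 140 16.0
top 130 640 160 13.0
top 130 660 160 11.0
scene 105 660 160 6.0
scene 105 680 160 13.0
scene 130 600 100 28.0
scene 130 600 120 11.0
scene 130 620 100 4.0
scene 130 620 120 11.0
scene 130 620 140 4.0
scene 130 640 140 8.0
scene 130 660 140 4.0
```

```bash
python3 -m crank '{"travel":[[-0.014,0.012,-0.04],[-0.029,0.023,-0.08],[-0.029,0.023,-0.12],[-0.029,0.023,-0.12],[-0.029,0.023,-0.12]],"angular":[[0,0,-0.09],[0,0,-0.174],[0,0,-0.174],[0,0,-0.174],[0,0,-0.174]],"grip":[0.3,0.3,0.3,0.3,0.3]}' 30
python3 - <<'E'
from plates import *
s,f=grab('wrist','w6')
print(np.round(s['tool_pos'],1),np.round(s['eef_rot'],4),s['gripper_width'],s['clock'])
C,T=cloud(s,f)
for r in plates(C): print(r)
E
```

```text
clock: 7.02
tool_pos: [571.6, -93.4, 141.4]
eef_rot: [0.001, 0.099, 0.995, -0.0]
contact_force: [0.5, -0.2, 0.6]
gripper_width: 32.2
[571.6 -93.4 141.4] [ 8.00e-04  9.95e-02  9.95e-01 -1.00e-04] 32.24823835019657 7.025
([174, 134, 9, 13, 83], ((494.299560546875, -180.59674072265625), (8.546601295471191, 1.9153478145599365), 0.0002747023827396333), 'axis', -0.0341, array([ 494.2, -180.7,   77. ]))
([156, 150, 10, 15, 92], ((503.3218078613281, -197.48995971679688), (1.7588878870010376, 9.87137508392334), 85.73077392578125), 'axis', -0.0904, array([ 503.5, -197.4,   77.2]))
([314, 177, 17, 78, 1259], ((571.05224609375, -93.1365966796875), (12.216025352478027, 60.223236083984375), 78.87371063232422), 'axis', -0.1983, array([569.2, -92.7,  77.1]))
([205, 179, 25, 70, 1251], ((554.4293212890625, -171.02157592773438), (13.69100570678711, 55.461116790771484), 78.87450408935547), 'axis', -0.1893, array([ 552.7, -169.8,   76.8]))
([261, 182, 20, 63, 886], ((560.8311157226562, -130.52578735351562), (13.424127578735352, 47.2807502746582), 80.32734680175781), 'axis', -0.2691, array([ 556.5, -129.6,   76.9]))
```

View pics/w6.png

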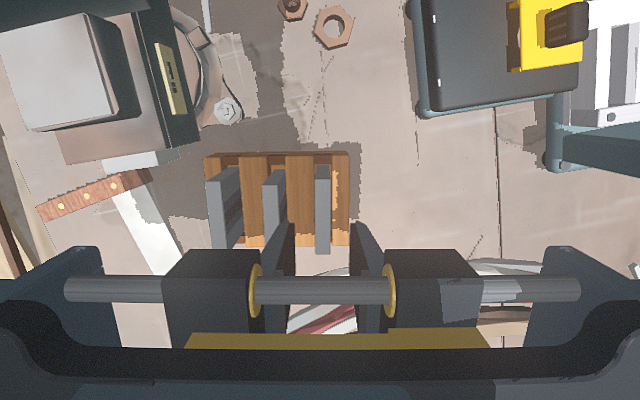

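The left plate, at (322,210), lies midway between the fingers (centre 571, -93). I descend and grip.

```bash
python3 -m crank '{"travel":[[0,0,-0.03],[0,0,-0.06],[0,0,-0.078],[0,0,-0.078],[0,0,-0.078],[0,0,-0.078],[0,0,-0.078]],"angular":[[0,0,0],[0,0,0],[0,0,0],[0,0,0],[0,0,0],[0,0,0],[0,0,0]],"grip":[0.3,0.3,0.3,0.3,0.95,0.95,0.95]}' 40
```

```text
clock: 7.95
tool_pos: [571.3, -93.5, 63.0]
eef_rot: [0.001, 0.1, 0.995, -0.0]
contact_force: [-1.4, 1.0, 9.1]
gripper_width: 11.6
```

```bash
python3 -m crank '{"travel":[[0,0,0.04],[0,0,0.08],[-0.005,0.01,0.1],[-0.025,0.06,0.105],[-0.045,0.115,0.105],[-0.065,0.17,0.105],[-0.077,0.225,0.105],[-0.077,0.275,0.105]],"angular":[[0,0,0],[0,0,0],[0,0,0],[0,0,0.05],[0,0,0.1],[0,0,0.15],[0,0,0.174],[0,0,0.174]],"grip":[0.95,0.95,0.95,0.95,0.95,0.95,0.95,0.95]}' 40
python3 -m crank '{"travel":[[0,0.04,0],[0,0.05,0],[0,0.05,-0.02],[0,0.05,-0.02],[0,0.05,-0.02]],"angular":[[0,0,0],[0,0,0],[0,0,0],[0,0,0],[0,0,0]],"grip":[0.95,0.95,0.95,0.95,0.95]}' 40
python3 - <<'E'
from h import *
s,f=grab('wrist','w7')
print(np.round(s['tool_pos'],1),np.round(s['eef_rot'],4),s['gripper_width'],s['clock'])
crop(f,220,120,420,270,4,'w7c'); np.save('w7.npy',dict(s=s,f=f),allow_pickle=True)
E
```

```text
clock: 8.95
tool_pos: [491.4, 183.6, 166.5]
eef_rot: [-0.001, 0.012, 1.0, -0.0]
contact_force: [1.2, -0.0, -4.2]
gripper_width: 11.5
clock: 9.57
tool_pos: [493.5, 231.2, 147.2]
eef_rot: [-0.0, 0.013, 1.0, -0.0]
contact_force: [0.8, 0.0, -3.6]
gripper_width: 11.6
[493.5 231.2 147.2] [-2.000e-04  1.320e-02  9.999e-01 -1.000e-04] 11.553851608108586 9.575
```

View pics/w7c.png

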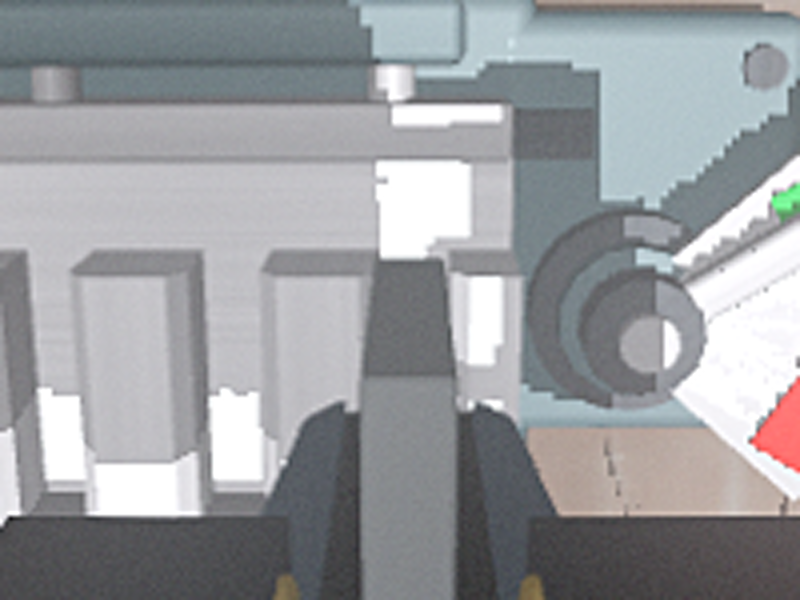

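The held plate, at (410,400) in the crop, hangs over the left slot. I check its alignment in numbers.

```bash
cat > al.py <<'E'
from h import *
def al(s,f,xs=(468,474,480,486)):
    C,T=cloud(s,f); X,Y,Z=C[...,0],C[...,1],C[...,2]
    for x in xs:
        k=(abs(X-x)<2)&(Z>53.2)&(Z<57)&(Y>120)&(Y<262)
        y=np.sort(Y[k]); 
        if len(y)<5: continue
        g=np.where(np.diff(y)>5)[0]
        print(x,'edges',y[0].round(1),[(y[i].round(1),y[i+1].round(1)) for i in g],y[-1].round(1))
    # held plate front face lower part / all points of plate in air
    t=s['tool_pos']
    k=(abs(X-t[0]+30)<4)&(abs(Y-t[1])<14)&(Z>t[2]-60)&(Z<t[2]+10); P=C[k]
    if len(P): print('plate front',len(P),P.min(0).round(1),P.max(0).round(1))
if __name__=='__main__':
    D=np.load('w7.npy',allow_pickle=True).item(); al(D['s'],D['f'])
E
python3 al.py
```

```text
474 edges 131.0 [(np.float64(143.8), np.float64(163.0))] 183.1
480 edges 130.9 [(np.float64(143.6), np.float64(163.5)), (np.float64(182.9), np.float64(201.7)), (np.float64(222.4), np.float64(242.3))] 253.8
486 edges 130.4 [(np.float64(144.0), np.float64(163.0)), (np.float64(182.5), np.float64(202.2)), (np.float64(222.3), np.float64(242.2))] 253.7
plate front 567 [462.6 225.6  98.2] [464.6 237.6 157.1]
```

```bash
python3 -m crank '{"travel":[[0,0.001,-0.03],[0,0.001,-0.045],[0,0.001,-0.055],[0,0.001,-0.062],[0,0.001,-0.067],[0,0.001,-0.067],[0,0.001,-0.067]],"angular":[[0,0,0],[0,0,0],[0,0,0],[0,0,0],[0,0,0],[0,0,0],[0,0,0]],"grip":[0.95,0.95,0.95,0.95,0.95,0.95,0.95]}' 40
```

```text
clock: 10.5
tool_pos: [493.9, 232.7, 80.3]
eef_rot: [0.0, 0.013, 1.0, 0.0]
contact_force: [0.3, 0.9, -3.5]
gripper_width: 11.9
```

```bash
python3 -m crank '{"travel":[[0,0,-0.002],[0,0,-0.003],[0,0,-0.003]],"angular":[[0,0,0],[0,0,0],[0,0,0]],"grip":[0.95,0.95,0.95]}' 40
```

```text
clock: 10.88
tool_pos: [494.0, 232.9, 78.9]
eef_rot: [0.001, 0.013, 1.0, 0.0]
contact_force: [-9.6, -2.6, 35.1]
gripper_width: 12.0
```

The plate touched the floor at TCP ≈ 79 with 35 N upward, as expected. I release it and lift.

```bash
python3 -m crank '{"travel":[[0,0,0.002],[0,0,0.002],[0,0,0.002],[0,0,0.03],[0,0,0.08],[0,-0.03,0.12],[0.01,-0.09,0.15],[0.025,-0.15,0.18]],"angular":[[0,0,0],[0,0,0],[0,0,0],[0,0,0],[0,0,0],[0,0,0],[0,0,0],[0,0,0]],"grip":[0.35,0.35,0.35,0.35,0.35,0.35,0.35,0.35]}' 40
python3 -m crank '{"travel":[[0.015,-0.06,0],[0.03,-0.118,0],[0.047,-0.175,0],[0.064,-0.2,0],[0.08,-0.2,0],[0.08,-0.2,0]],"angular":[[0,0,-0.05],[0,0,-0.1],[0,0,-0.15],[0,0,-0.174],[0,0,-0.174],[0,0,-0.174]],"grip":[0.3,0.3,0.3,0.3,0.3,0.3]}' 40
python3 - <<'E'
from plates import *
s,f=grab('wrist','w8')
print(np.round(s['tool_pos'],1),np.round(s['eef_rot'],4),s['gripper_width'],s['clock'])
C,T=cloud(s,f)
for r in plates(C): print(r)
X,Y,Z=C[...,0],C[...,1],C[...,2]
k=(Z>85)&(Z<105)&(abs(Y-232)<25)&(X>455)&(X<520); P=C[k]
if k.sum()>20: print('placed',k.sum(),P.min(0).round(1),P.max(0).round(1),cv2.minAreaRect(P[:,:2].astype(np.float32)))
E
```

```text
clock: 11.88
tool_pos: [516.1, 91.4, 252.9]
eef_rot: [0.0, 0.012, 1.0, 0.0]
contact_force: [0.7, -0.2, -0.2]
gripper_width: 29.7
clock: 12.62
tool_pos: [596.6, -107.6, 251.3]
eef_rot: [-0.0, 0.1, 0.995, 0.0]
contact_force: [0.5, 0.9, 0.3]
gripper_width: 32.3
[ 596.6 -107.6  251.3] [-2.00e-04  9.99e-02  9.95e-01  1.00e-04] 32.291639180397084 12.625
([249, 132, 15, 57, 663], ((556.8081665039062, -171.6739959716797), (12.444535255432129, 60.40690994262695), 77.63470458984375), 'axis', -0.2109, array([ 555.9, -170.9,   76.8]))
([288, 135, 13, 56, 665], ((567.5098876953125, -132.06753540039062), (12.991289138793945, 59.427162170410156), 77.90156555175781), 'axis', -0.1907, array([ 566.7, -131.6,   77.1]))
placed 185 [474.6 224.1  85. ] [519.9 228.4  91. ] ((497.25164794921875, 225.9854278564453), (4.048651695251465, 45.22016143798828), 88.50446319580078)
```

View pics/w8.png

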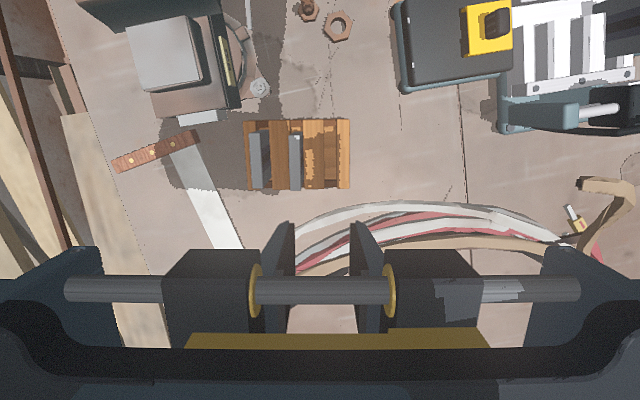

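```bash
python3 -m crank '{"travel":[[-0.015,-0.012,-0.035],[-0.0295,-0.0244,-0.075],[-0.0295,-0.0244,-0.11],[-0.0295,-0.0244,-0.11],[-0.0295,-0.0244,-0.11]],"angular":[[0,0,0],[0,0,0],[0,0,0],[0,0,0],[0,0,0]],"grip":[0.3,0.3,0.3,0.3,0.3]}' 40
python3 - <<'E'
from plates import *
s,f=grab('wrist','w9')
print(np.round(s['tool_pos'],1),np.round(s['eef_rot'],4),s['gripper_width'],s['clock'])
C,T=cloud(s,f)
for r in plates(C): print(r)
E
```

```text
clock: 13.3
tool_pos: [567.2, -131.5, 143.2]
eef_rot: [0.001, 0.099, 0.995, -0.0]
contact_force: [0.2, 0.5, 0.4]
gripper_width: 32.1
[ 567.2 -131.5  143.2] [ 7.00e-04  9.95e-02  9.95e-01 -1.00e-04] 32.064267477416415 13.3
([210, 145, 9, 15, 67], ((503.3037414550781, -197.21847534179688), (8.925329208374023, 1.4591851234436035), 0.7691143751144409), 'axis', -0.0252, array([ 503.4, -197.1,   77.1]))
([256, 174, 21, 77, 1111], ((555.9879760742188, -171.83749389648438), (13.39815616607666, 58.9833984375), 79.94405364990234), 'axis', -0.2371, array([ 551. , -170.8,   76.9]))
([313, 178, 18, 77, 1245], ((567.87158203125, -131.8932647705078), (13.016729354858398, 61.14522171020508), 78.67355346679688), 'axis', -0.1981, array([ 566.2, -131.5,   77.1]))
```

View pics/w9.png

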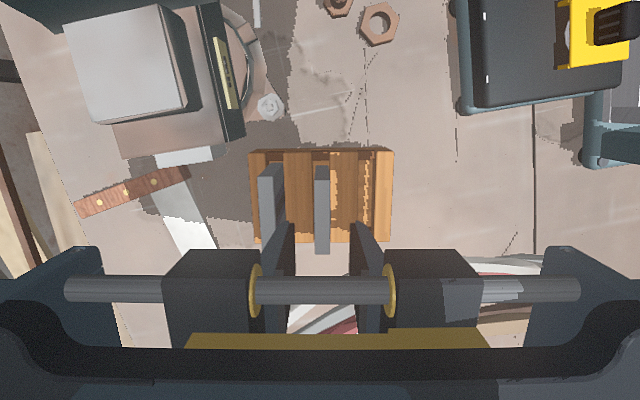

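The second plate is centred at (321,210). I grip it and carry it.

```bash
python3 -m crank '{"travel":[[0,0,-0.03],[0,0,-0.06],[0,0,-0.08],[0,0,-0.08],[0,0,-0.08],[0,0,-0.08],[0,0,-0.08]],"angular":[[0,0,0],[0,0,0],[0,0,0],[0,0,0],[0,0,0],[0,0,0],[0,0,0]],"grip":[0.3,0.3,0.3,0.3,0.95,0.95,0.95]}' 40
```

```text
clock: 14.22
tool_pos: [567.4, -131.9, 63.0]
eef_rot: [0.001, 0.1, 0.995, -0.0]
contact_force: [-1.1, 0.8, 9.3]
gripper_width: 11.5
```

```bash
python3 -m crank '{"travel":[[0,0,0.04],[0,0,0.08],[-0.005,0.01,0.1],[-0.025,0.06,0.105],[-0.045,0.115,0.105],[-0.06,0.16,0.105],[-0.07,0.205,0.105],[-0.0745,0.25,0.105]],"angular":[[0,0,0],[0,0,0],[0,0,0],[0,0,0.05],[0,0,0.1],[0,0,0.15],[0,0,0.174],[0,0,0.174]],"grip":[0.95,0.95,0.95,0.95,0.95,0.95,0.95,0.95]}' 40
python3 -m crank '{"travel":[[0,0.04,0],[0,0.074,0],[0,0.074,-0.02],[0,0.074,-0.02],[0,0.074,-0.02]],"angular":[[0,0,0],[0,0,0],[0,0,0],[0,0,0],[0,0,0]],"grip":[0.95,0.95,0.95,0.95,0.95]}' 40
python3 - <<'E'
from al import *
s,f=grab('wrist','w10')
print(np.round(s['tool_pos'],1),np.round(s['eef_rot'],4),s['gripper_width'],s['clock'])
crop(f,220,120,420,270,4,'w10c'); al(s,f)
E
```

```text
clock: 15.22
tool_pos: [490.4, 120.0, 166.5]
eef_rot: [-0.001, 0.013, 1.0, -0.0]
contact_force: [1.5, -0.1, -4.1]
gripper_width: 11.9
clock: 15.85
tool_pos: [491.9, 192.2, 147.1]
eef_rot: [-0.0, 0.013, 1.0, -0.0]
contact_force: [0.4, -0.2, -4.0]
gripper_width: 11.6
[491.9 192.2 147.1] [-2.000e-04  1.300e-02  9.999e-01 -1.000e-04] 11.58041329297014 15.85
474 edges 131.6 [(np.float64(142.3), np.float64(162.0)), (np.float64(180.2), np.float64(226.9))] 227.1
480 edges 131.0 [(np.float64(142.8), np.float64(162.6)), (np.float64(182.6), np.float64(202.3)), (np.float64(227.0), np.float64(247.5))] 254.4
486 edges 130.8 [(np.float64(142.8), np.float64(162.2)), (np.float64(182.3), np.float64(202.2)), (np.float64(226.4), np.float64(246.8))] 254.4
plate front 567 [461.5 186.6  97.9] [463.5 198.6 156.9]
```

View pics/w10c.png

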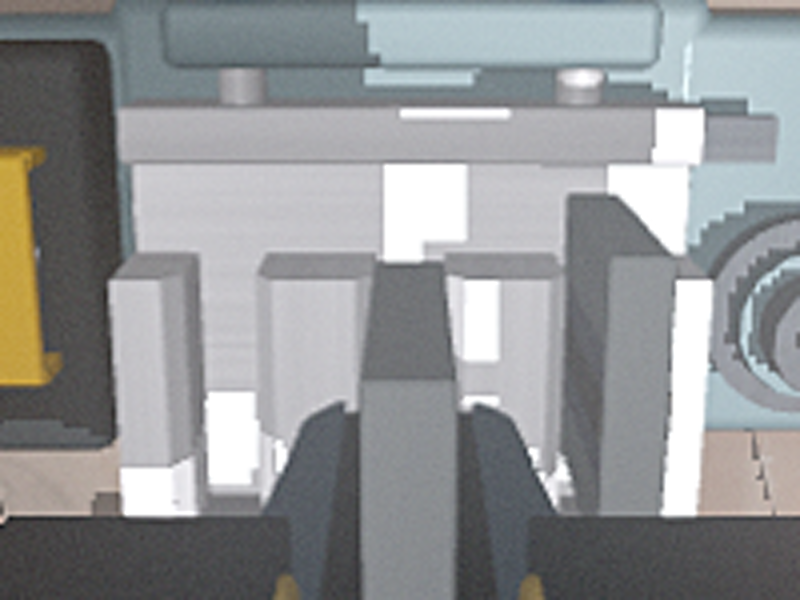

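Plate one stands in the left slot, at (640,390) in the crop. Plate two, at (410,420), is over the middle slot (192.6 against 192.4).

```bash
python3 -m crank '{"travel":[[0.001,0,-0.03],[0.001,0,-0.045],[0.001,0,-0.055],[0.001,0,-0.062],[0.001,0,-0.067],[0.001,0,-0.068],[0.001,0,-0.069],[0.001,0,-0.0695]],"angular":[[0,0,0],[0,0,0],[0,0,0],[0,0,0],[0,0,0],[0,0,0],[0,0,0],[0,0,0]],"grip":[0.95,0.95,0.95,0.95,0.95,0.95,0.95,0.95]}' 40
```

```text
clock: 16.9
tool_pos: [493.2, 192.4, 78.9]
eef_rot: [0.0, 0.013, 1.0, 0.0]
contact_force: [-10.2, -2.8, 34.9]
gripper_width: 11.9
```

```bash
python3 -m crank '{"travel":[[0,0,0.002],[0,0,0.002],[0,0,0.002],[0,0,0.03],[0,0,0.08],[0,-0.03,0.12],[0.01,-0.08,0.15],[0.025,-0.13,0.18]],"angular":[[0,0,0],[0,0,0],[0,0,0],[0,0,0],[0,0,0],[0,0,0],[0,0,0],[0,0,0]],"grip":[0.36,0.36,0.36,0.36,0.36,0.36,0.36,0.36]}' 40
python3 -m crank '{"travel":[[0.015,-0.055,0],[0.03,-0.108,0],[0.045,-0.16,0],[0.06,-0.2,0],[0.075,-0.225,0],[0.075,-0.225,0],[0.075,-0.225,0]],"angular":[[0,0,-0.05],[0,0,-0.1],[0,0,-0.15],[0,0,-0.174],[0,0,-0.174],[0,0,-0.174],[0,0,-0.174]],"grip":[0.3,0.3,0.3,0.3,0.3,0.3,0.3]}' 40
python3 - <<'E'
from plates import *
s,f=grab('wrist','w11')
print(np.round(s['tool_pos'],1),np.round(s['eef_rot'],4),s['gripper_width'],s['clock'])
C,T=cloud(s,f)
for r in plates(C): print(r)
E
```

```text
clock: 17.9
tool_pos: [518.1, 61.1, 258.6]
eef_rot: [0.0, 0.012, 1.0, 0.0]
contact_force: [0.5, 0.4, 0.8]
gripper_width: 29.4
clock: 18.77
tool_pos: [592.8, -162.1, 257.1]
eef_rot: [-0.0, 0.1, 0.995, 0.0]
contact_force: [-0.6, -0.3, -0.2]
gripper_width: 32.1
[ 592.8 -162.1  257.1] [-4.00e-04  9.97e-02  9.95e-01  2.00e-04] 32.09758968105889 18.775
([300, 125, 13, 56, 647], ((556.3831787109375, -172.1393585205078), (13.046229362487793, 59.33000183105469), 78.14746856689453), 'axis', -0.1862, array([ 555.8, -171.7,   77. ]))
```

View pics/w11.png

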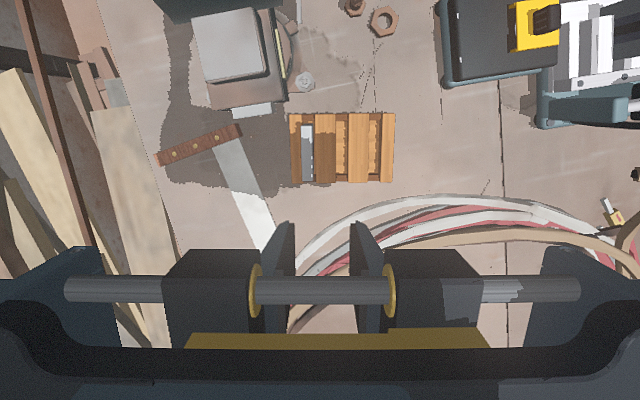

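One plate is left, at (307,155). The vise beside it stays below 100 mm under the gripper body.

```bash
python3 -m crank '{"travel":[[-0.018,-0.005,-0.035],[-0.036,-0.01,-0.075],[-0.036,-0.01,-0.115],[-0.036,-0.01,-0.115],[-0.036,-0.01,-0.115]],"angular":[[0,0,0],[0,0,0],[0,0,0],[0,0,0],[0,0,0]],"grip":[0.3,0.3,0.3,0.3,0.3]}' 40
python3 - <<'E'
from plates import *
s,f=grab('wrist','w12')
print(np.round(s['tool_pos'],1),np.round(s['eef_rot'],4),s['gripper_width'],s['clock'])
C,T=cloud(s,f)
for r in plates(C): print(r)
E
```

```text
clock: 19.45
tool_pos: [558.0, -172.4, 143.9]
eef_rot: [0.001, 0.099, 0.995, -0.0]
contact_force: [-0.1, -0.6, 0.9]
gripper_width: 31.7
[ 558.  -172.4  143.9] [ 8.00e-04  9.94e-02  9.95e-01 -2.00e-04] 31.691639324407348 19.45
([314, 176, 17, 76, 1252], ((556.566650390625, -172.00550842285156), (12.196695327758789, 59.67342758178711), 79.04983520507812), 'axis', -0.1889, array([ 555. , -171.5,   77.1]))
```

View pics/w12.png

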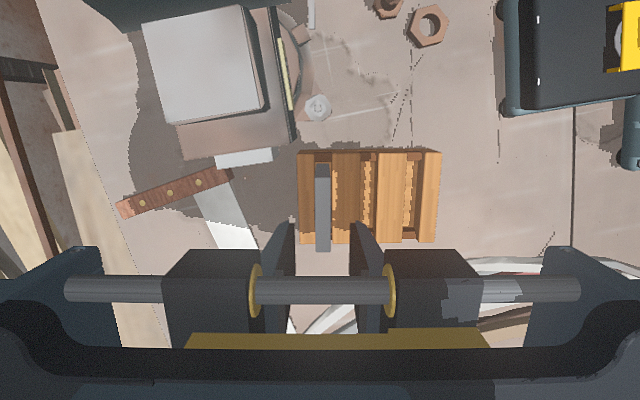

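The last plate is centred at (323,207).

```bash
python3 -m crank '{"travel":[[0,0,-0.03],[0,0,-0.06],[0,0,-0.08],[0,0,-0.08],[0,0,-0.08],[0,0,-0.08],[0,0,-0.08]],"angular":[[0,0,0],[0,0,0],[0,0,0],[0,0,0],[0,0,0],[0,0,0],[0,0,0]],"grip":[0.3,0.3,0.3,0.3,0.95,0.95,0.95]}' 40
```

```text
clock: 20.38
tool_pos: [557.8, -172.7, 63.4]
eef_rot: [0.001, 0.1, 0.995, -0.0]
contact_force: [-0.3, 3.0, 8.8]
gripper_width: 11.8
```

```bash
python3 -m crank '{"travel":[[0,0,0.04],[0,0,0.08],[-0.005,0.01,0.1],[-0.025,0.06,0.105],[-0.04,0.115,0.105],[-0.055,0.165,0.105],[-0.065,0.215,0.105],[-0.065,0.265,0.105]],"angular":[[0,0,0],[0,0,0],[0,0,0],[0,0,0.05],[0,0,0.1],[0,0,0.15],[0,0,0.174],[0,0,0.174]],"grip":[0.95,0.95,0.95,0.95,0.95,0.95,0.95,0.95]}' 40
python3 -m crank '{"travel":[[0,0.04,0],[0,0.06,0],[0,0.06,-0.02],[0,0.06,-0.02],[0,0.06,-0.02]],"angular":[[0,0,0],[0,0,0],[0,0,0],[0,0,0],[0,0,0]],"grip":[0.95,0.95,0.95,0.95,0.95]}' 40
python3 - <<'E'
from al import *
s,f=grab('wrist','w13')
print(np.round(s['tool_pos'],1),np.round(s['eef_rot'],4),s['gripper_width'],s['clock'])
crop(f,220,120,420,270,4,'w13c'); al(s,f)
E
```

```text
clock: 21.38
tool_pos: [490.2, 94.2, 167.0]
eef_rot: [-0.001, 0.013, 1.0, -0.0]
contact_force: [1.1, -0.4, -3.8]
gripper_width: 11.5
clock: 22.0
tool_pos: [491.8, 152.2, 147.6]
eef_rot: [-0.0, 0.013, 1.0, -0.0]
contact_force: [-1.0, -0.5, -3.0]
gripper_width: 12.1
[491.8 152.2 147.6] [-2.000e-04  1.300e-02  9.999e-01 -1.000e-04] 12.13147375558454 22.0
468 edges 226.9 [] 227.6
474 edges 130.4 [(np.float64(141.9), np.float64(163.3)), (np.float64(180.5), np.float64(186.4)), (np.float64(186.4), np.float64(227.0))] 227.5
480 edges 131.0 [(np.float64(142.6), np.float64(162.4)), (np.float64(186.4), np.float64(206.8)), (np.float64(227.3), np.float64(253.8))] 254.0
486 edges 130.7 [(np.float64(142.4), np.float64(161.5)), (np.float64(185.5), np.float64(206.2))] 227.0
plate front 548 [460.1 146.7  98.2] [461.9 158.7 157.4]
```

View pics/w13c.png

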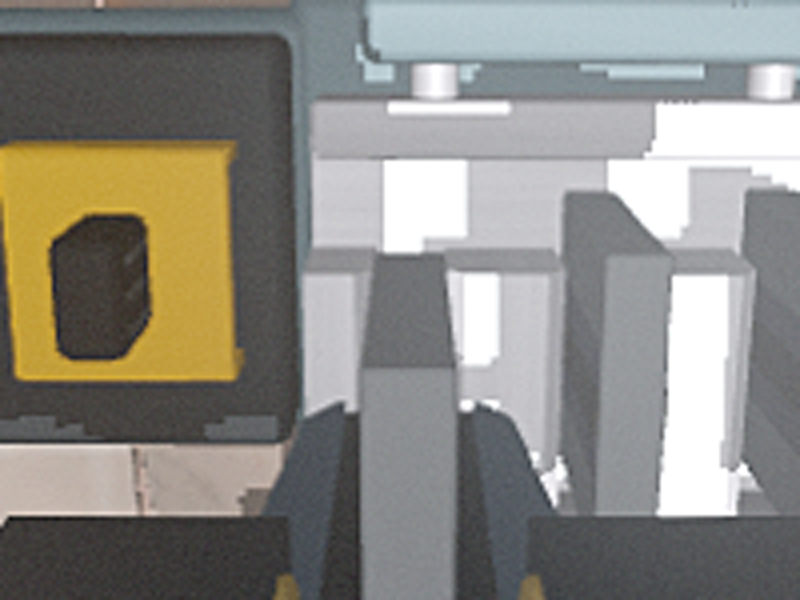

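Two plates stand in slots 1 and 2, and the third is over slot 3 (152.7 against 152.5).

```bash
python3 -m crank '{"travel":[[0.001,0,-0.03],[0.001,0,-0.045],[0.001,0,-0.055],[0.001,0,-0.062],[0.001,0,-0.067],[0.001,0,-0.068],[0.001,0,-0.069],[0.001,0,-0.070]],"angular":[[0,0,0],[0,0,0],[0,0,0],[0,0,0],[0,0,0],[0,0,0],[0,0,0],[0,0,0]],"grip":[0.95,0.95,0.95,0.95,0.95,0.95,0.95,0.95]}' 40
```

```text
clock: 23.05
tool_pos: [493.3, 152.4, 79.3]
eef_rot: [0.001, 0.013, 1.0, 0.0]
contact_force: [-15.5, -2.3, 56.0]
gripper_width: 11.5
```

```bash
python3 -m crank '{"travel":[[0,0,0.002],[0,0,0.002],[0,0,0.002],[0,0,0.03],[0,0,0.08],[0.005,0.01,0.12],[0.02,0.02,0.17],[0.02,0.02,0.17]],"angular":[[0,0,0],[0,0,0],[0,0,0],[0,0,0],[0,0,0],[0,0,0],[0,0,0],[0,0,0]],"grip":[0.36,0.36,0.36,0.36,0.36,0.36,0.36,0.36]}' 40
cat > chk.py <<'E'
from h import *
def chk(s,f):
    C,T=cloud(s,f); X,Y,Z=C[...,0],C[...,1],C[...,2]
    m=((Z>84)&(Z<102)&(X>450)&(X<545)&(Y>130)&(Y<250)).astype(np.uint8)
    n,l,st,c=cv2.connectedComponentsWithStats(m)
    for i in range(1,n):
        if st[i,4]>60:
            P=C[l==i]; Pt=P[P[:,2]>90]; rc=cv2.minAreaRect(Pt[:,:2].astype(np.float32)); print('top z',np.median(P[:,2]).round(1),np.round(rc[0],1),np.round(rc[1],1),round(rc[2],1),'xmin/max',Pt[:,0].min().round(1),Pt[:,0].max().round(1))
E
python3 - <<'E'
from chk import *
s,f=grab('wrist','w14')
print(np.round(s['tool_pos'],1),np.round(s['eef_rot'],4),s['gripper_width'],s['clock'])
crop(f,220,60,460,240,3.3,'w14c'); chk(s,f)
E
```

```text
clock: 24.05
tool_pos: [515.7, 173.2, 250.8]
eef_rot: [0.003, 0.013, 1.0, 0.001]
contact_force: [0.6, -0.6, -1.4]
gripper_width: 28.6
[515.7 173.2 250.8] [3.400e-03 1.270e-02 9.999e-01 8.000e-04] 28.63225996981484 24.05
top z 93.0 [491.5 151.7] [12.4 59.6] 88.2 xmin/max 461.7 521.2
top z 93.0 [493.1 191.6] [12.6 58.8] 88.5 xmin/max 463.7 522.5
top z 93.0 [493.5 232.3] [13.  59.6] 88.0 xmin/max 463.6 523.4
```

View pics/w14c.png

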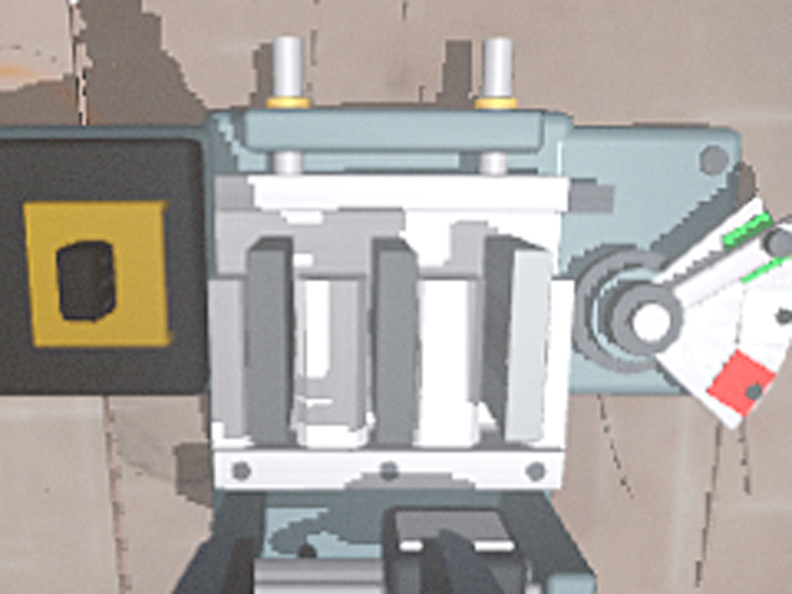

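All three plates stand upright with level tops (93 mm measured; the depth reads 1 mm low, so 94). They are 11 to 13 mm in front of the clamped position. Now the lever.

```bash
python3 -m crank '{"travel":[[-0.014,0.042,-0.01],[-0.028,0.084,-0.03],[-0.043,0.126,-0.06],[-0.058,0.168,-0.1],[-0.058,0.168,-0.11],[-0.058,0.168,-0.11],[-0.058,0.168,-0.11]],"angular":[[0,0,0],[0,0,0],[0,0,0],[0,0,0],[0,0,0],[0,0,0],[0,0,0]],"grip":[0.2,0.2,0.2,0.2,0.2,0.2,0.2]}' 30
python3 - <<'E'
from h import *
s,f=grab('wrist','w15')
print(np.round(s['tool_pos'],1),np.round(s['eef_rot'],4),s['gripper_width'],s['clock'])
C,T=cloud(s,f)
km=(C[...,2]>75)&(C[...,2]<110)&(abs(C[...,0]-456)<25)&(abs(C[...,1]-340)<25)
print(km.sum(),C[km].min(0),C[km].max(0))
E
```

```text
clock: 24.98
tool_pos: [455.8, 339.6, 137.9]
eef_rot: [0.0, 0.013, 1.0, 0.0]
contact_force: [0.8, 0.6, -0.1]
gripper_width: 36.2
[455.8 339.6 137.9] [3.000e-04 1.350e-02 9.999e-01 1.000e-04] 36.222136841857626 24.975
801 [444.9455378  329.56641783  75.02536748] [464.71384192 351.28029944  96.76525323]
```

View pics/w15.png

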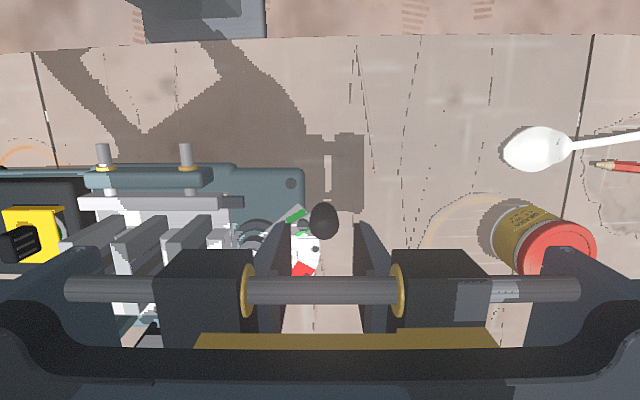

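```bash
python3 -m crank '{"travel":[[0,0.001,-0.025],[0,0.001,-0.052],[0,0.001,-0.052],[0,0.001,-0.052],[0,0.001,-0.052],[0,0.001,-0.052]],"angular":[[0,0,0],[0,0,0],[0,0,0],[0,0,0],[0,0,0],[0,0,0]],"grip":[0.2,0.2,0.2,0.9,0.9,0.9]}' 25
```

```text
clock: 25.78
tool_pos: [456.3, 341.3, 86.7]
eef_rot: [0.001, 0.013, 1.0, 0.0]
contact_force: [3.8, -5.3, 2.1]
gripper_width: 21.1
```

```bash
python3 -m crank '{"travel":[[0.01,0.005,0],[0.0175,0.0073,0],[0.028,0.009,0],[0.037,0.0095,0],[0.047,0.0085,0],[0.056,0.0063,0],[0.066,0.003,0],[0.0745,-0.0026,0]],"angular":[[0,0,0],[0,0,0],[0,0,0],[0,0,0],[0,0,0],[0,0,0],[0,0,0],[0,0,0]],"grip":[0.9,0.9,0.9,0.9,0.9,0.9,0.9,0.9]}' 25
python3 -m crank '{"travel":[[0,0,0],[0,0,0]],"angular":[[0,0,0],[0,0,0]],"grip":[0.9,0.9]}' 25
```

```text
clock: 26.78
tool_pos: [531.9, 341.6, 86.6]
eef_rot: [0.002, 0.013, 1.0, 0.003]
contact_force: [7.9, 26.5, -15.5]
gripper_width: 20.9
clock: 27.02
tool_pos: [532.5, 341.4, 86.5]
eef_rot: [0.003, 0.013, 1.0, 0.003]
contact_force: [11.0, 18.5, -14.3]
gripper_width: 20.9
```

```bash
python3 -m crank '{"travel":[[-0.001,0.002,0],[-0.001,0.002,0],[-0.001,0.002,0],[-0.001,0.002,0.03],[0,0.002,0.085],[0,-0.03,0.13],[0,-0.07,0.16],[0,-0.07,0.16]],"angular":[[0,0,0],[0,0,0],[0,0,0],[0,0,0],[0,0,0],[0,0,0],[0,0,0],[0,0,0]],"grip":[0.3,0.3,0.3,0.3,0.3,0.3,0.3,0.3]}' 25
python3 - <<'E'
from chk import *
s,f=grab('wrist','w16')
print(np.round(s['tool_pos'],1),np.round(s['eef_rot'],4),s['gripper_width'],s['clock'])
crop(f,140,60,400,240,3,'w16c'); chk(s,f)
C,T=cloud(s,f)
km=(C[...,2]>75)&(C[...,2]<110)&(abs(C[...,0]-531)<30)&(abs(C[...,1]-340)<30)
print(km.sum(),C[km].min(0),C[km].max(0))
E
```

```text
clock: 28.02
tool_pos: [530.7, 266.9, 248.1]
eef_rot: [0.002, 0.014, 1.0, 0.001]
contact_force: [0.2, 1.5, 0.2]
gripper_width: 32.0
[530.7 266.9 248.1] [1.900e-03 1.400e-02 9.999e-01 5.000e-04] 32.04181891597584 28.025
top z 93.0 [502.5 192.4] [13.6 60.1] 86.5 xmin/max 472.7 532.4
top z 93.0 [503.7 232.1] [13.2 60.1] 87.8 xmin/max 473.6 533.8
top z 93.0 [501.8 152.3] [13.6 59.4] 89.2 xmin/max 472.1 531.5
378 [515.63493822 329.7257499   75.0085863 ] [537.02756982 350.77720514  96.26214465]
```

View pics/w16.png

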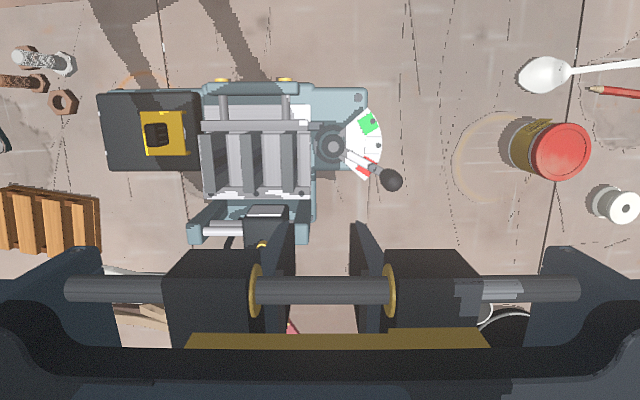

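The lever now sits over the red sector, with the knob at (390,180), and the plates have moved back about 10 mm. I take a settled second look before moving on to the lock.

```bash
python3 -m crank '{"travel":[[-0.005,-0.04,0],[-0.01,-0.08,0],[-0.015,-0.1,0],[-0.015,-0.1,0],[-0.015,-0.1,0],[-0.015,-0.1,0]],"angular":[[0,0,0],[0,0,0],[0,0,0],[0,0,0],[0,0,0],[0,0,0]],"grip":[0.3,0.3,0.3,0.3,0.3,0.3]}' 25
python3 - <<'E'
from chk import *
s,f=grab('wrist','w17')
print(np.round(s['tool_pos'],1),np.round(s['eef_rot'],4),s['gripper_width'],s['clock'])
crop(f,200,60,460,240,3,'w17c'); chk(s,f)
C,T=cloud(s,f); X,Y,Z=C[...,0],C[...,1],C[...,2]
km=(Z>75)&(Z<110)&(abs(X-531)<30)&(abs(Y-340)<30)
print(km.sum(),C[km].min(0),C[km].max(0))
# bar top near: points z 46..52, along tooth-free y just beside plates
for y in (152,192,232):
    k=(abs(Y-y)<5)&(X>440)&(X<560)&(Z>25)
    xx=X[k];zz=Z[k]; h=[(int(a),int(np.median(zz[(xx>=a)&(xx<a+3)]))) for a in range(440,560,3) if ((xx>=a)&(xx<a+3)).sum()>3]
    print(y,h)
m=((Z>56)&(Z<64)&(X>425)&(X<520)&(Y>30)&(Y<130)).astype(np.uint8)
P=C[(m>0)]; print('lockplate',cv2.minAreaRect(P[:,:2].astype(np.float32)))
P=C[(Z>80)&(Z<92)&(X>440)&(X<510)&(Y>30)&(Y<130)]; print('fin',len(P),P.min(0),P.max(0))
E
```

```text
clock: 28.82
tool_pos: [514.8, 169.7, 245.2]
eef_rot: [-0.0, 0.012, 1.0, 0.0]
contact_force: [-0.4, -0.4, 0.1]
gripper_width: 32.3
[514.8 169.7 245.2] [-0.000e+00  1.240e-02  9.999e-01  1.000e-04] 32.323156718478494 28.825
top z 93.1 [501.5 151.8] [12.3 59.2] 87.9 xmin/max 471.9 531.0
top z 93.1 [502.4 191.4] [12.6 58.9] 88.5 xmin/max 472.9 532.0
top z 93.0 [503.9 232. ] [13.1 60. ] 88.2 xmin/max 473.9 534.0
426 [515.47204286 329.88683822  75.24818915] [538.15259719 349.24652229  97.01817756]
152 [(440, 44), (443, 29), (446, 41), (449, 29), (452, 42), (455, 41), (458, 47), (461, 48), (464, 49), (467, 49), (470, 69), (473, 93), (476, 325), (479, 328), (482, 326), (485, 328), (488, 347), (491, 337), (494, 322), (497, 271), (500, 285), (503, 279), (506, 271), (509, 267), (512, 263), (515, 285), (518, 285), (521, 285), (524, 284), (527, 284), (530, 278), (533, 53), (539, 59), (542, 59), (545, 58)]
192 [(443, 28), (446, 28), (449, 29), (452, 28), (455, 28), (458, 29), (461, 49), (464, 49), (467, 49), (470, 58), (473, 92), (476, 325), (479, 331), (482, 331), (485, 332), (488, 345), (491, 3
[... 161 characters left out ...]
542, 59), (545, 59), (548, 101), (551, 110), (554, 121), (557, 121)]
232 [(440, 44), (443, 44), (446, 44), (449, 43), (452, 43), (455, 44), (458, 43), (461, 48), (464, 49), (467, 49), (470, 48), (473, 78), (476, 93), (479, 346), (482, 345), (485, 345), (488, 347), (491, 351), (494, 351), (497, 351), (500, 93), (503, 92), (506, 93), (509, 93), (512, 93), (515, 93), (518, 93), (521, 92), (524, 93), (527, 92), (530, 93), (533, 92), (539, 59), (542, 58), (545, 59), (548, 58), (551, 103), (554, 120)]
lockplate ((483.9693603515625, 100.38047790527344), (59.48358154296875, 71.1487045288086), 89.49224853515625)
fin 322 [459.53770942  86.8255795   80.12010465] [483.0268996  101.52827119  87.58792937]
```

View pics/w17c.png

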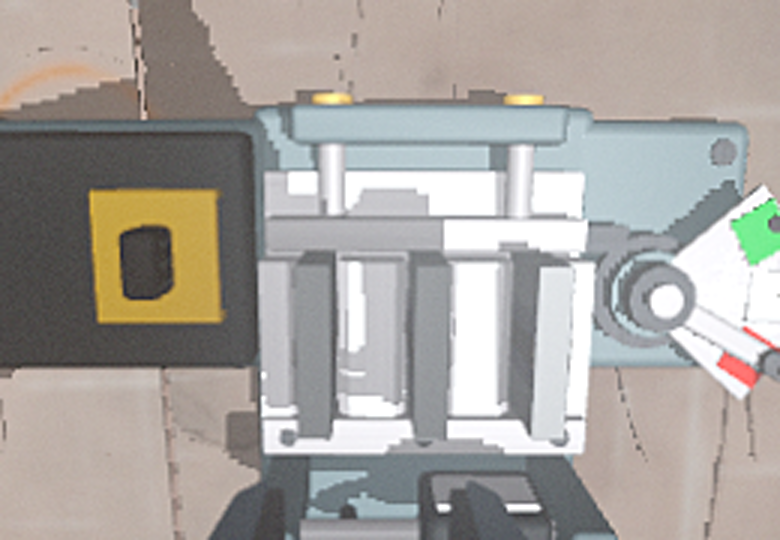

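The plates are against the back stop. The knob reads about 3 mm short of the computed red notch, so I check the lever angle from right above it before I trust the clamp.

```bash
python3 -m crank '{"travel":[[0,0.05,0],[0.01,0.1,0],[0.015,0.15,-0.02],[0.015,0.15,-0.03],[0.015,0.15,-0.03],[0.015,0.15,-0.03]],"angular":[[0,0,0],[0,0,0],[0,0,0],[0,0,0],[0,0,0],[0,0,0]],"grip":[0.3,0.3,0.3,0.3,0.3,0.3]}' 25
python3 - <<'E'
from chk import *
s,f=grab('wrist','w18')
print(np.round(s['tool_pos'],1),np.round(s['eef_rot'],4),s['gripper_width'],s['clock'])
crop(f,180,60,420,240,3.3,'w18c')
C,T=cloud(s,f); X,Y,Z=C[...,0],C[...,1],C[...,2]
k=(abs(X-530)<30)&(abs(Y-340)<30)
for a,b in ((75,88),(88,93),(93,100)):
    km=k&(Z>a)&(Z<b); print(a,km.sum(),C[km].min(0).round(1),C[km].max(0).round(1),C[km].mean(0).round(1))
E
```

```text
clock: 29.62
tool_pos: [529.9, 318.0, 215.9]
eef_rot: [0.0, 0.013, 1.0, 0.0]
contact_force: [0.9, 0.8, -0.1]
gripper_width: 32.1
[529.9 318.  215.9] [2.000e-04 1.330e-02 9.999e-01 0.000e+00] 32.05369633714007 29.625
75 104 [515.7 329.7  75.3] [536.6 351.2  88. ] [520.3 339.2  83.5]
88 133 [516.5 330.3  88. ] [536. 350.  93.] [524.  339.7  90.9]
93 205 [518.4 332.9  93. ] [533.9 347.7  96.4] [526.2 340.5  94.4]
```

View pics/w18c.png

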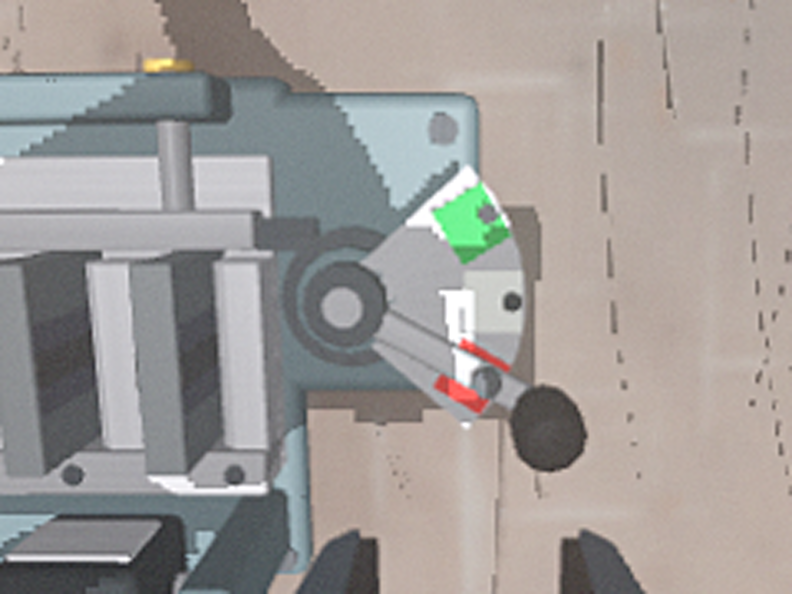

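```bash
python3 - <<'E'
from h import *
s,f=grab('wrist')
C,T=cloud(s,f)
def px(x,y): return [x/3.3+180,y/3.3+60]
for n,(x,y) in dict(green=(488,213),white=(512,302),pin=(487,380),cap=(343,307),knob=(549,420),armmid=(440,347),sector=(490,260)).items():
    u=px(x,y); c=C[int(round(u[1])),int(round(u[0]))]; print(n,c.round(1))
hz=C[int(60+260/3.3),int(180+490/3.3),2]
G,Wh=[onplane(f,[px(*p)],hz,T)[0] for p in ((488,213),(512,302))]
pin=onplane(f,[px(487,380)],C[int(60+380/3.3),int(180+487/3.3),2],T)[0]
d=np.linalg.norm(G-Wh); print('G',G,'W',Wh,'pin',pin,'chord GW',d,'W-pin',np.linalg.norm((pin-Wh)[:2]),'r',d/(2*np.sin(.275)))
E
```

```text
green [466.8 325.8  45.9]
white [494.4 332.5  46.6]
pin [516.3 324.6  57.8]
cap [492.3 281.   59.6]
knob [520.4 340.3  94.3]
armmid [506.2 309.4  53.8]
sector [481.  325.6  44.2]
G [466.42756952 325.77047612  43.65449148] W [494.25694813 332.80803766  43.65449148] pin [516.09961806 324.1040449   59.28089341] chord GW 28.705427822061704 W-pin 23.51301170238608 r 52.85537031614731
```

The notch holes and the knob suggest the lever is at about 0.48, not the full 0.55. The knob probably slid a few mm in the pads. I will push it home from the front with the fingers closed and watch the force.

```bash
python3 -m crank '{"travel":[[-0.021,0.011,0],[-0.042,0.022,0],[-0.042,0.022,-0.05],[-0.042,0.022,-0.1],[-0.042,0.022,-0.132],[-0.042,0.022,-0.132],[-0.042,0.022,-0.132]],"angular":[[0,0,0],[0,0,0],[0,0,0],[0,0,0],[0,0,0],[0,0,0],[0,0,0]],"grip":[1,1,1,1,1,1,1]}' 25
python3 - <<'E'
from h import *
s=env.get_state(); print(np.round(s['tool_pos'],1),np.round(s['contact_force'],1),s['gripper_width'])
E
```

```text
clock: 30.6
tool_pos: [487.8, 341.4, 84.9]
eef_rot: [0.001, 0.013, 1.0, 0.0]
contact_force: [0.1, 0.1, 0.3]
gripper_width: 0.4
[487.8 341.4  84.9] [0.1 0.1 0.3] 0.38229778018665644
```

```bash
python3 -m crank '{"travel":[[0.004,0,0],[0.008,0,0],[0.011,0,0],[0.013,0,0],[0.013,0,0]],"angular":[[0,0,0],[0,0,0],[0,0,0],[0,0,0],[0,0,0]],"grip":[1,1,1,1,1]}' 25
```

```text
clock: 31.22
tool_pos: [500.7, 340.6, 83.3]
eef_rot: [-0.0, 0.013, 1.0, -0.0]
contact_force: [-1.0, -0.6, 0.9]
gripper_width: 0.1
```

```bash
python3 -m crank '{"travel":[[0.001,0,0],[0.002,0,0],[0.003,0,0],[0.003,0,0]],"angular":[[0,0,0],[0,0,0],[0,0,0],[0,0,0]],"grip":[1,1,1,1]}' 25
python3 -m crank '{"travel":[[0.001,0,0],[0.002,0,0],[0.003,0,0],[0.003,0,0]],"angular":[[0,0,0],[0,0,0],[0,0,0],[0,0,0]],"grip":[1,1,1,1]}' 25
```

```text
clock: 31.72
tool_pos: [502.7, 340.0, 83.2]
eef_rot: [-0.001, 0.013, 1.0, -0.001]
contact_force: [-6.7, -5.8, 6.1]
gripper_width: 0.9
clock: 32.22
tool_pos: [504.7, 339.1, 83.0]
eef_rot: [-0.002, 0.013, 1.0, -0.001]
contact_force: [-11.1, -10.8, 10.9]
gripper_width: 0.6
```

```bash
python3 -m crank '{"travel":[[0.002,0,0],[0.004,0,0],[0.004,0,0]],"angular":[[0,0,0],[0,0,0],[0,0,0]],"grip":[1,1,1]}' 25
python3 -m crank '{"travel":[[-0.02,0,0],[-0.025,0,0.05],[-0.02,-0.01,0.09],[0,-0.02,0.13],[0.023,-0.021,0.13],[0.023,-0.021,0.13],[0.023,-0.021,0.13]],"angular":[[0,0,0],[0,0,0],[0,0,0],[0,0,0],[0,0,0],[0,0,0],[0,0,0]],"grip":[0.3,0.3,0.3,0.3,0.3,0.3,0.3]}' 25
python3 - <<'E'
from chk import *
s,f=grab('wrist','w19')
print(np.round(s['tool_pos'],1),np.round(s['eef_rot'],4),s['gripper_width'],s['clock'])
crop(f,180,60,420,240,3.3,'w19c')
C,T=cloud(s,f); X,Y,Z=C[...,0],C[...,1],C[...,2]
k=(abs(X-530)<30)&(abs(Y-340)<30)
for a,b in ((75,88),(88,93),(93,100)):
    km=k&(Z>a)&(Z<b); print(a,km.sum(),C[km].min(0).round(1),C[km].max(0).round(1),C[km].mean(0).round(1))
E
```

```text
clock: 32.6
tool_pos: [505.8, 338.8, 82.9]
eef_rot: [-0.005, 0.013, 1.0, -0.002]
contact_force: [-29.6, -11.3, 23.9]
gripper_width: 0.5
clock: 33.48
tool_pos: [533.1, 319.7, 212.8]
eef_rot: [-0.0, 0.013, 1.0, -0.0]
contact_force: [0.4, -1.1, -0.4]
gripper_width: 31.6
[533.1 319.7 212.8] [-5.000e-04  1.290e-02  9.999e-01 -2.000e-04] 31.64483837158677 33.475
75 114 [518.4 328.2  75.1] [539.4 349.7  88. ] [523.5 337.5  83.5]
88 128 [519. 329.  88.] [539.  348.6  93. ] [526.4 338.5  90.7]
93 213 [521.6 331.6  93. ] [536.7 346.3  96.4] [528.8 339.1  94.4]
```

View pics/w19c.png

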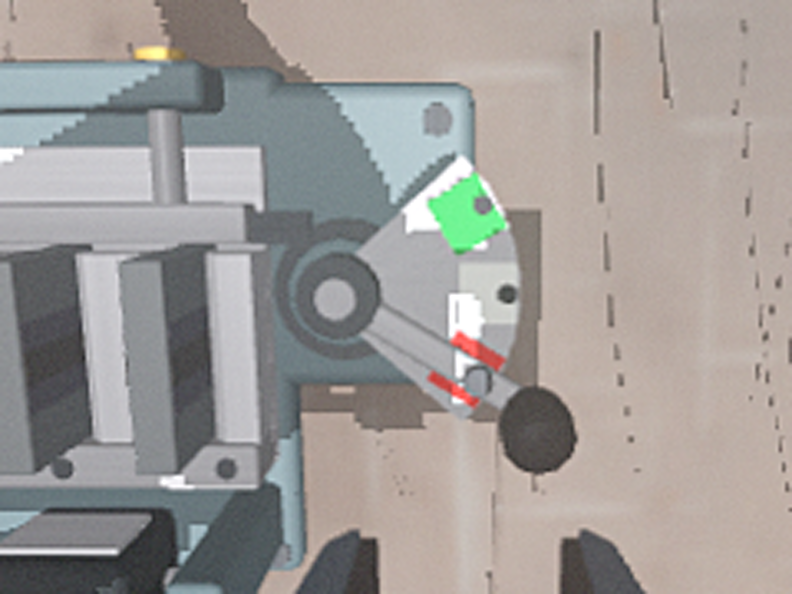

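The arm now splits the red mark evenly at (465,365) in the crop, with the knob at about (529,339). The lever is in the red notch. Next, the lock fin at ≈ (471.3, 94.2).

```bash
python3 -m crank '{"travel":[[-0.014,-0.05,0],[-0.028,-0.1,0],[-0.042,-0.15,0],[-0.056,-0.2,-0.02],[-0.0618,-0.2255,-0.05],[-0.0618,-0.2255,-0.073],[-0.0618,-0.2255,-0.073],[-0.0618,-0.2255,-0.073]],"angular":[[0,0,0],[0,0,0],[0,0,0],[0,0,0],[0,0,0],[0,0,0],[0,0,0],[0,0,0]],"grip":[0.35,0.35,0.35,0.35,0.35,0.35,0.35,0.35]}' 25
python3 - <<'E'
from chk import *
s,f=grab('wrist','w20')
print(np.round(s['tool_pos'],1),np.round(s['eef_rot'],4),s['gripper_width'],s['clock'])
C,T=cloud(s,f); X,Y,Z=C[...,0],C[...,1],C[...,2]
P=C[(Z>78)&(Z<92)&(X>440)&(X<510)&(Y>30)&(Y<130)]; print('fin',len(P),P.min(0),P.max(0))
E
```

```text
clock: 34.52
tool_pos: [472.1, 94.7, 141.0]
eef_rot: [0.0, 0.013, 1.0, 0.0]
contact_force: [0.1, 0.2, 0.4]
gripper_width: 29.7
[472.1  94.7 141. ] [2.000e-04 1.250e-02 9.999e-01 0.000e+00] 29.685903446774283 34.525
fin 609 [459.33014003  86.35722929  78.08793729] [482.60871823 100.68668803  87.0719123 ]
```

View pics/w20.png

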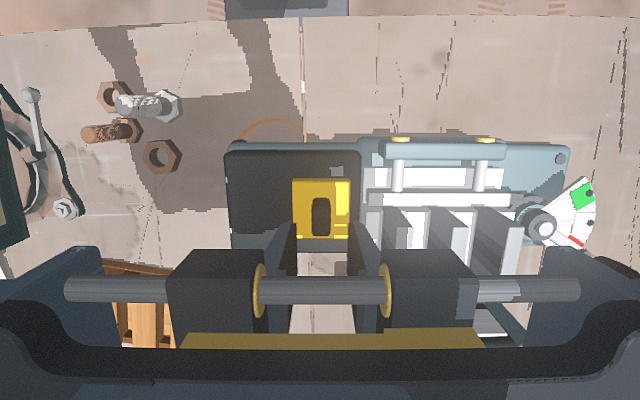

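```bash
python3 -m crank '{"travel":[[0,-0.0008,-0.03],[0,-0.0008,-0.061],[0,-0.0008,-0.061],[0,-0.0008,-0.061],[0,-0.0008,-0.061],[0,-0.0008,-0.061]],"angular":[[0,0,0],[0,0,0],[0,0,0],[0,0,0],[0,0,0],[0,0,0]],"grip":[0.35,0.35,0.35,0.95,0.95,0.95]}' 20
```

```text
clock: 35.33
tool_pos: [472.7, 93.6, 80.6]
eef_rot: [0.001, 0.013, 1.0, 0.0]
contact_force: [-1.0, 1.2, 9.5]
gripper_width: 13.6
```

```bash
python3 -m crank '{"travel":[[-0.0003,-0.012,0],[-0.0006,-0.024,0],[-0.001,-0.036,0],[-0.0012,-0.046,0],[-0.0014,-0.053,0],[-0.0014,-0.055,0],[-0.0014,-0.057,0],[-0.0014,-0.0575,0]],"angular":[[0,0,0],[0,0,0],[0,0,0],[0,0,0],[0,0,0],[0,0,0],[0,0,0],[0,0,0]],"grip":[0.95,0.95,0.95,0.95,0.95,0.95,0.95,0.95]}' 20
```

```text
clock: 36.33
tool_pos: [471.2, 38.6, 80.6]
eef_rot: [0.001, 0.014, 1.0, 0.002]
contact_force: [1.6, 40.1, 11.0]
gripper_width: 14.8
```

It is at the end stop: 55.0 mm of travel and 40 N. I release and look at the button.

```bash
python3 -m crank '{"travel":[[0,0.0025,0],[0,0.0025,0],[0,0.0025,0],[0,0.0025,0.04],[0.01,0.025,0.07],[0.02,0.055,0.08],[0.02,0.055,0.08],[0.02,0.055,0.08]],"angular":[[0,0,0],[0,0,0],[0,0,0],[0,0,0],[0,0,0],[0,0,0],[0,0,0],[0,0,0]],"grip":[0.4,0.4,0.4,0.4,0.4,0.4,0.4,0.4]}' 20
python3 - <<'E'
from chk import *
s,f=grab('wrist','w21')
print(np.round(s['tool_pos'],1),np.round(s['eef_rot'],4),s['gripper_width'],s['clock'])
C,T=cloud(s,f); X,Y,Z=C[...,0],C[...,1],C[...,2]
hsv=cv2.cvtColor(f['frame'],cv2.COLOR_RGB2HSV)
m=cv2.inRange(hsv,(40,80,40),(90,255,255)); m[:,400:]=0
n,l,st,c=cv2.connectedComponentsWithStats(m); i=1+st[1:,4].argmax(); print(st[i],c[i],onplane(f,[c[i]],54,T)); P=C[l==i]; P=P[(P[:,2]>50)&(P[:,2]<58)]; print(P.min(0),P.max(0))
P=C[(Z>78)&(Z<92)&(X>440)&(X<510)&(Y>0)&(Y<130)]; print('fin',len(P),P.min(0),P.max(0))
E
```

```text
clock: 37.33
tool_pos: [490.0, 90.5, 159.0]
eef_rot: [-0.0, 0.013, 1.0, -0.0]
contact_force: [0.2, -0.5, -0.4]
gripper_width: 27.4
[490.   90.5 159. ] [-4.000e-04  1.280e-02  9.999e-01 -1.000e-04] 27.41876158499714 37.325
[310 165  33  34 871] [326.39035591 181.53386912] [[470.81173349  94.74708275  54.        ]]
[456.71516823  80.54605039  50.60595184] [486.16108954 108.30607528  54.99552673]
fin 550 [457.95626928  33.21987193  78.1307945 ] [481.91883441  47.16505358  87.06376496]
```

View pics/w21.png

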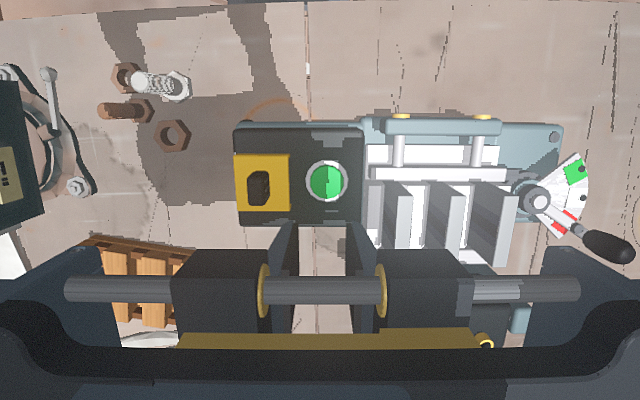

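The button is bare: its centre is at (326,181), world (471,94.6). The fin reads ~53.5 mm aside, so my release shift may have dragged it back a little. I nudge it to the stop with closed fingers.

```bash
python3 -m crank '{"travel":[[-0.0195,-0.0155,-0.03],[-0.0195,-0.0155,-0.06],[-0.0195,-0.0155,-0.079],[-0.0195,-0.0155,-0.079],[-0.0195,-0.021,-0.079],[-0.0195,-0.026,-0.079],[-0.0195,-0.029,-0.079],[-0.0195,-0.029,-0.079]],"angular":[[0,0,0],[0,0,0],[0,0,0],[0,0,0],[0,0,0],[0,0,0],[0,0,0],[0,0,0]],"grip":[1,1,1,1,1,1,1,1]}' 20
python3 -m crank '{"travel":[[0,-0.001,0],[0,-0.002,0],[0,-0.003,0],[0,-0.003,0]],"angular":[[0,0,0],[0,0,0],[0,0,0],[0,0,0]],"grip":[1,1,1,1]}' 20
```

```text
clock: 38.38
tool_pos: [471.2, 61.7, 80.7]
eef_rot: [0.0, 0.013, 1.0, 0.0]
contact_force: [-0.1, 0.1, -0.3]
gripper_width: 0.7
clock: 38.88
tool_pos: [471.0, 58.9, 80.4]
eef_rot: [-0.0, 0.013, 1.0, 0.0]
contact_force: [1.2, 0.2, 0.5]
gripper_width: 0.5
```

```bash
python3 -m crank '{"travel":[[0,-0.001,0],[0,-0.002,0],[0,-0.003,0],[0,-0.003,0]],"angular":[[0,0,0],[0,0,0],[0,0,0],[0,0,0]],"grip":[1,1,1,1]}' 20
python3 -m crank '{"travel":[[0,-0.001,0],[0,-0.002,0],[0,-0.003,0],[0,-0.003,0]],"angular":[[0,0,0],[0,0,0],[0,0,0],[0,0,0]],"grip":[1,1,1,1]}' 20
```

```text
clock: 39.38
tool_pos: [471.0, 56.9, 80.4]
eef_rot: [0.0, 0.013, 1.0, 0.001]
contact_force: [-0.7, 14.5, -0.2]
gripper_width: 0.3
clock: 39.88
tool_pos: [471.0, 56.0, 80.4]
eef_rot: [0.0, 0.014, 1.0, 0.002]
contact_force: [0.1, 43.6, 0.9]
gripper_width: 0.6
```

```bash
python3 -m crank '{"travel":[[0,0.02,0.005],[0,0.04,0.005],[0,0.0405,0.005],[0,0.0405,0.005]],"angular":[[0,0,0],[0,0,0],[0,0,0],[0,0,0]],"grip":[1,1,1,1]}' 20
```

```text
clock: 40.38
tool_pos: [471.0, 93.1, 85.3]
eef_rot: [-0.0, 0.013, 1.0, -0.0]
contact_force: [1.1, 1.0, 0.2]
gripper_width: 0.1
```

```bash
python3 -m crank '{"travel":[[0,0.001,-0.01],[0,0.001,-0.016],[0,0.001,-0.019],[0,0.001,-0.021],[0,0.001,-0.022],[0,0.001,-0.022]],"angular":[[0,0,0],[0,0,0],[0,0,0],[0,0,0],[0,0,0],[0,0,0]],"grip":[1,1,1,1,1,1]}' 20
```

```text
clock: 41.12
tool_pos: [470.9, 94.4, 63.4]
eef_rot: [-0.0, 0.013, 1.0, -0.0]
contact_force: [-1.8, -3.6, 4.2]
gripper_width: 0.7
```

```bash
python3 -m crank '{"travel":[[0,0,-0.001],[0,0,-0.002],[0,0,-0.0025],[0,0,-0.003],[0,0,-0.003]],"angular":[[0,0,0],[0,0,0],[0,0,0],[0,0,0],[0,0,0]],"grip":[1,1,1,1,1]}' 20
```

```text
clock: 41.75
tool_pos: [471.2, 94.5, 61.8]
eef_rot: [0.001, 0.013, 1.0, 0.0]
contact_force: [-11.0, -3.9, 42.9]
gripper_width: 0.2
```

The button is right down (TCP 61.8, 43 N). I lift off so it can come up.

```bash
python3 -m crank '{"travel":[[0,0,0.01],[0,0,0.03],[0.01,-0.01,0.07],[0.015,-0.03,0.095],[0.015,-0.03,0.095],[0.015,-0.03,0.095]],"angular":[[0,0,0],[0,0,0],[0,0,0],[0,0,0],[0,0,0],[0,0,0]],"grip":[0.4,0.4,0.4,0.4,0.4,0.4]}' 20
python3 - <<'E'
from chk import *
s,f=grab('wrist','w22')
print(np.round(s['tool_pos'],1),np.round(s['eef_rot'],4),s['gripper_width'],s['clock'])
C,T=cloud(s,f); X,Y,Z=C[...,0],C[...,1],C[...,2]
hsv=cv2.cvtColor(f['frame'],cv2.COLOR_RGB2HSV)
m=cv2.inRange(hsv,(40,80,40),(90,255,255)); m[:,450:]=0
P=C[(m>0)&(abs(X-471)<16)&(abs(Y-94)<16)]; print('button z',np.median(P[:,2]))
P=C[(Z>78)&(Z<92)&(X>440)&(X<510)&(Y>0)&(Y<130)]; print('fin',len(P),P.min(0),P.max(0))
E
```

```text
clock: 42.5
tool_pos: [485.5, 64.8, 154.8]
eef_rot: [-0.0, 0.013, 1.0, 0.0]
contact_force: [-1.3, -0.6, -0.9]
gripper_width: 27.2
[485.5  64.8 154.8] [-3.000e-04  1.310e-02  9.999e-01  1.000e-04] 27.236082825828166 42.5
button z 53.12719830889364
fin 572 [457.81430691  32.30867057  78.01784717] [481.14959452  47.13588077  87.53861489]
```

View pics/w22.png

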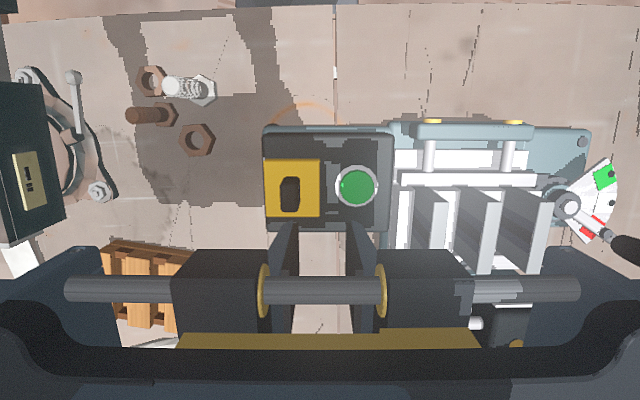

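The button is back up (53.1 mm measured) and the lock is aside with its fin at y≈39.7. I pinch the fin and slide the lock home.

```bash
python3 -m crank '{"travel":[[-0.0155,-0.025,-0.02],[-0.0155,-0.025,-0.05],[-0.0155,-0.025,-0.0748],[-0.0155,-0.025,-0.0748],[-0.0155,-0.025,-0.0748],[-0.0155,-0.025,-0.0748],[-0.0155,-0.025,-0.0748]],"angular":[[0,0,0],[0,0,0],[0,0,0],[0,0,0],[0,0,0],[0,0,0],[0,0,0]],"grip":[0.4,0.4,0.4,0.4,0.95,0.95,0.95]}' 20
python3 -m crank '{"travel":[[0.0003,0.012,0],[0.0006,0.024,0],[0.001,0.036,0],[0.0012,0.046,0],[0.0014,0.052,0],[0.0014,0.054,0],[0.0014,0.055,0],[0.0014,0.056,0]],"angular":[[0,0,0],[0,0,0],[0,0,0],[0,0,0],[0,0,0],[0,0,0],[0,0,0],[0,0,0]],"grip":[0.95,0.95,0.95,0.95,0.95,0.95,0.95,0.95]}' 20
```

```text
clock: 43.42
tool_pos: [470.8, 39.9, 81.2]
eef_rot: [0.001, 0.013, 1.0, 0.0]
contact_force: [0.8, 5.5, -0.9]
gripper_width: 14.1
clock: 44.42
tool_pos: [472.4, 95.4, 81.2]
eef_rot: [0.001, 0.012, 1.0, -0.001]
contact_force: [0.3, -18.2, 8.0]
gripper_width: 14.0
```

```bash
python3 -m crank '{"travel":[[0,0.001,0],[0,0.0015,0],[0,0.0015,0]],"angular":[[0,0,0],[0,0,0],[0,0,0]],"grip":[0.95,0.95,0.95]}' 20
python3 -m crank '{"travel":[[0,0,0],[0,0,0],[0,0,0],[0,0,0.04],[0.015,0.03,0.08],[0.03,0.08,0.14],[0.035,0.08,0.16],[0.035,0.08,0.16]],"angular":[[0,0,0],[0,0,0],[0,0,0],[0,0,0],[0,0,0],[0,0,0],[0,0,0],[0,0,0]],"grip":[0.4,0.4,0.4,0.4,0.4,0.4,0.4,0.4]}' 20
python3 - <<'E'
from chk import *
s,f=grab('wrist','w23')
print(np.round(s['tool_pos'],1),np.round(s['eef_rot'],4),s['gripper_width'],s['clock'])
C,T=cloud(s,f); X,Y,Z=C[...,0],C[...,1],C[...,2]
chk(s,f)
P=C[(Z>78)&(Z<92)&(X>440)&(X<510)&(Y>0)&(Y<130)]; print('fin',len(P),P.min(0),P.max(0))
km=(abs(X-530)<30)&(abs(Y-340)<30)&(Z>75)&(Z<100); print('knob',C[km].min(0),C[km].max(0))
E
```

```text
clock: 44.8
tool_pos: [472.4, 95.6, 81.2]
eef_rot: [0.001, 0.012, 1.0, -0.002]
contact_force: [0.2, -28.4, 9.5]
gripper_width: 13.9
clock: 45.8
tool_pos: [508.3, 178.4, 242.8]
eef_rot: [0.002, 0.012, 1.0, 0.001]
contact_force: [0.3, -0.5, -0.5]
gripper_width: 27.5
[508.3 178.4 242.8] [2.300e-03 1.220e-02 9.999e-01 6.000e-04] 27.535418925504143 45.8
top z 93.1 [503.3 151.4] [12.3 59.4] 87.6 xmin/max 473.5 532.7
top z 93.0 [504.9 191.8] [12.3 60.5] 89.0 xmin/max 474.6 535.2
top z 93.0 [505.7 231.9] [13.3 60.1] 89.6 xmin/max 475.7 535.8
fin 343 [459.32726578  87.89545846  78.24009518] [482.84015242 102.71707874  86.81677548]
knob [518.24417283 327.97186512  75.08300061] [539.3300891  347.3279793   97.28476236]
```

View pics/w23.png

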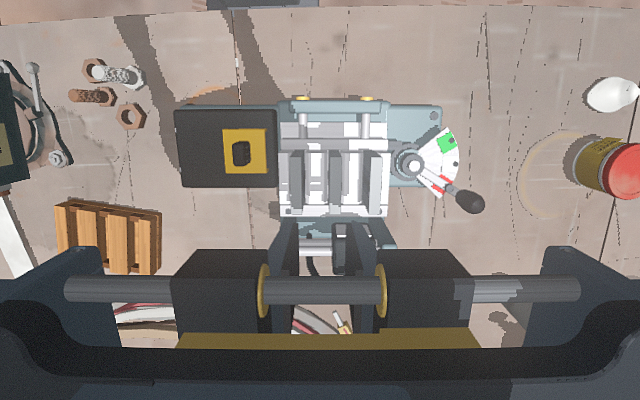

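Final view: plates at (300,180), (335,180) and (367,180), clamped at their computed spots within 0.5 mm. The lock is back over the button at (243,150), the lever is on red, and the carrier is empty at (105,240). Handing in.

```bash
python3 - <<'E'
from h import *
s,f=grab('top','top_end'); 
hsv=cv2.cvtColor(f['frame'],cv2.COLOR_RGB2HSV); m=cv2.inRange(hsv,(0,150,60),(10,255,255))|cv2.inRange(hsv,(170,150,60),(180,255,255)); m[:, :180]=0; m[:,240:]=0
n,l,st,c=cv2.connectedComponentsWithStats(m)
if n>1: i=1+st[1:,4].argmax(); print('tin',onplane(f,[c[i]],60).round(1))
print(env.hand_in(), env.get_state()['clock'])
E
```

```text
tin [[488.7 539.6  60. ]]
the job is handed in; nothing more can be done
the job is handed in; nothing more can be done
```

The job is done and handed in at about 46 s: all three plates are loaded and clamped and the machine has been started. I have no verdict back.

**What I did**
1. Pulled the lever into the green notch.
2. Moved the three plates from the carrier into slots 1, 2 and 3. I felt each one touch the slot floor at the expected height.
3. Threw the lever to red. The first throw stopped about 3 mm short at the knob, so I pushed it fully into the notch before touching the lock.
4. Slid the lock aside, pressed the button right down and let it come up. After the first slide the lock had crept back about 1.5 mm, so I pushed it to the stop again before pressing.
5. Slid the lock back over the button.

**Last checks**

| Item | Reading |
|---|---|
| Plate tops | 93 mm measured; the camera reads about 1 mm low, so the expected 94 mm |
| Plates | within about 0.5 mm of the clamped positions along the slots |
| Lever | arm over the red mark; knob about 1 mm from where the red notch should put it |
| Button | pressed with 43 N to the expected full depth; seen back up at 53 mm (expected 54) |
| Lock | pressed against its home stop with 28 N |

**One reading that disagrees:** the top camera put the tin at (489, 540), against (500, 537) at the start. The first was a pixel picked by eye and the second the middle of a colour mask, so they are not strictly comparable. The gripper stayed well clear of the tin during the work and I felt no contact there.

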